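# Walk the plaster vibrator home onto its charging rail

## Robot

A 7-joint arm with a two-finger parallel gripper is mounted at the origin on a cart in front of the work surface, level with it; the furniture and walls round the work are solid. World frame = base frame: x ahead of the robot, y to its left, z up, the work surface at z = 0. Lengths are in m, angles in rad, forces in N, time in s.
With the tool pointing down it reaches from about 0.4 to 0.85 m from the base axis. Payload 10.4 kg.
Tool frame: the origin (TCP) lies at the centre of the arm's flange, where the gripper is bolted on; the fingertips stand 173 mm ahead of it and the grasp point (between the pads) lies 155 mm ahead of it (manip.nose_length is the distance from the TCP to the fingertips, in m); z points along the fingers, x is the direction in which the jaws open and shut, and the axes are right-handed (so a half turn about z gives the same grasp; the last joint's range is limited). The gripper opens to 85 mm and grips with 20 to 120 N. Pads are 22 mm wide; open, the fingers measure 114 mm over their backs; the gripper's body (76 mm by 85 mm) begins 54 mm behind the grasp point. The pads swing forward as they close: fully open they stand 13 mm farther back than shut.
Start: joints at [-1.227, 0.332, -0.065, 1.46, 0.022, 1.35, -0.088], TCP at [0.224, 0.583, 0.405] pointing down, gripper open.
Joint ranges: [-2.6, 2.6], [-0.5, 2.12], [-1.47, 1.34], [0.16, 2.42], [-1.27, 4.41], [0.06, 2.06], [-2.6, 2.6]. Speed limits (rad/s): [2.22, 2.22, 2.79, 2.79, 3.14, 3.14, 3.14].

## Interface

Orientations are given as a unit quaternion [x, y, z, w].
In Python, from workcell import status, cams, order, manip gives the robot as it stands.
- The arm moves only by the tool servo_tool, never from a script. Its argument "motion" is a list that holds one entry, the list of rows, each a list of 6 numbers: the shift along the tool's x, y, z in units of 50 mm (1.0 is 50 mm), then the turn, a rotation vector about the tool's x, y, z in units of 5 degrees (1.0 is 5 degrees). In form: [[[x, y, z, ax, ay, az], ...]]. A call has 1 to 12 rows; each row shifts and turns the pose as measured when the row begins, along the tool's axes as they then stand; what a row does not reach is not made up. A row lasts 1/10 s, in which the tool goes at most 50 mm and 8.59 degrees, less where a joint would pass 70% of its speed; a pose out of reach is approached as far as the arm can. A call is refused whole if a number of a shift passes 1 or a number of a turn 1, either way. A call with a gripper value outside its range is refused whole. "jaw" is the closure in counts, from 0 (fully open) to 255 (shut), set as the call begins (left out, the last holds). The fingers move at their own pace and stop on an object; "force" is the grip in N (left out, the last holds). Time passes only in rows, so rows that do not move let the fingers close. It gives the time, the measured TCP pose, the force and the opening at its end, in the units of the state.
- status.get_obs(): the state, without advancing time (a new reading comes with each control period).
- cams.camera(name): name is "side" or "top" or "wrist"; returns a dict with "color" (384x512x3 uint8, red, green, blue), "vertical_fov" (degrees; the focal length in pixels is half the picture's height over the tangent of half this angle, whatever the lens; pixels are square), "cx", "cy" (the principal point, pixels), "extrinsics" (4x4, takes a point from camera to world coordinates). Camera axes: x right, y down, z forward; pixel columns grow to the right and rows downward; lengths in m; the calibration is good to about 2 mm. The wrist camera is an equidistant fisheye: a pixel r from the principal point sees the ray r / f radians off the axis. A picture is of the moment at which its call begins. There is no depth.
- order.hand_in(): hands the job in, once; it reports no verdict.
The state is a dict: "clock": time; "joint_pos": joint angles; "joint_velocities": joint speeds; "tau": joint torques, N m; "position": TCP position; "ee_rot": TCP orientation; "ft_force": force on the tool from outside, world axes, zero at the start; "torque": the same for the moment, N m; "grip_width": opening from 0.0 (shut) to 1.0 (fully open).
Only numpy, scipy, OpenCV 4.12 (cv2) and the standard library are available. Lean on these libraries where they do the work, as an engineer would, in place of code of your own. Each camera call takes 0.05 s, during which the arm holds its last target.

## Task

Put the heavy white plaster vibrator on charge: walk it across the worktop to the grey charging rail by pushing its near face close to one end and then the other so that it swings ahead corner by corner, and seat it until both sprung brass plungers of the rail are pressed in fully home, with the vibrator centred on the rail. Be gentle: never push on it with more than 24 N (a straight shove at the middle takes more), do not tip it or lift it, and leave the other things on the worktop alone.

Things in the scene. Friction and masses are not known exactly. Their poses are not given: they have to be found in the camera images.
- vibrator: Cordless plaster vibrator, loose, 3 kg on four rubber feet (x +-25, y +-32 mm): white box 200 (its y) x 100 (its x) x 48 mm high; the round grey and black table (88 mm) on top reaches 59 mm, the black knob 58 mm. Origin: centre of its underside; x points out of its far face to the rail, z up. Near face: plane x = -50 mm, a slippery grey bumper strip from 10 to 42 mm height (gives up to 1 mm). Ends: y = +-100 mm. Sliding resistance varies by 15 %.
- near_left (a point): Where to push the left end: point on the bumper strip 10 mm from its left end, vibrator frame (-50, 90, 26) mm, axes as the vibrator's. A push here along x takes 12 to 18 N and swings the left end ahead; the other end falls back a little. A straight push at the middle takes 25 to 34 N.
- near_right (a point): The same at the right end: vibrator frame (-50, -90, 26) mm.
- rail: Charging rail, fixed: grey bar 116 (its y) x 40 (its x) x 44 mm high. Origin: centre of its underside; x points away from the robot; front face x = -20 mm. Two brass plungers, 18 mm thick, at y = +-35 mm, 26 mm up: tips at x = -36 mm when out, -27 mm when fully in. With both fully in, the vibrator's origin is at x = -77, y = 0 mm here, axes parallel.
- plunger_left (a joint): How far the plunger at the rail's y = +35 mm is pressed in: 0 out, 0.009 m fully in (hard stop); home means at least 0.006 m. Spring 0.25 N (out) to 2.5 N (in); the vibrator's friction holds it where it is left.
- plunger_right (a joint): The same for the plunger at the rail's y = -35 mm.
- far_left (a point): Point on the vibrator's far face that meets the left plunger: vibrator frame (50, 35, 26) mm; a brass charging plate, axes as the vibrator's.
- far_right (a point): Point on the vibrator's far face that meets the right plunger: vibrator frame (50, -35, 26) mm; a brass charging plate.
- plaster_model: Bystander: white dental plaster model, 57x66x28 mm, left of the work; origin at the centre of its underside.
- bur_block: Bystander: blue round block with burs, 54 mm wide, 62 mm high, left of the work; origin at the centre of its underside.
- glaze_jar: Bystander: small jar with a black lid, 41 mm wide, 35 mm high, far left; origin at the centre of its underside.
- putty_tub: Bystander: white tub with a blue lid, 71 mm wide, 61 mm high, right of the work; origin at the centre of its underside.
- wax_pot: Bystander: low white pot of green wax, 44 mm wide, 20 mm high, right of the work; origin at the centre of its underside.
- mixing_bowl: Bystander: green bowl, 120 mm wide, 70 mm high, far right; origin at the centre of its underside.
- tweezers: Bystander: steel tweezers, 16x128x9 mm, lying far back, left of the rail; origin at the centre of the underside.
There are look-alikes about, which are no part of the job. There is more than one size of the vibrator; the one meant has the size given above.

How it is judged:
By the outcome, as a careful person would: the job done as asked, in the order asked, and still so for the second after the job is handed in, with the robot touching nothing.
It also fails if it takes over 72 s, if anything falls off the work surface, if the arm or the gripper's body presses on something with over 40 N, if the wrist force passes 120 N, or if a joint passes its speed limit or range.

## Working session

There is one attempt and no reset: what is moved stays moved. The work goes in short steps, Python scripts to look and compute and a tool call to move; the robot and the scene stay as the last step left them, time stands still between calls to the robot, and variables do not carry over. Pictures are saved under pics/ and viewed, and the job is handed in when it is done.

Besides the shell and the picture viewer there is one more tool, called after ">>>" as name(argument=value, ...), one argument or row to a line, values as JSON. servo_tool: Moves the arm, as the interface text tells. Its arguments: {"type":"object","properties":{"motion":{"type":"array","items":{"type":"array","items":{"type":"array","items":{"type":"number"}}}},"jaw":{"type":"number"},"force":{"type":"number"}},"required":["motion"]}

```bash
ls; mkdir -p pics; python3 - <<'E'
from workcell import status, cams, order, manip
import cv2
o=status.get_obs()
for k in o: print(k,o[k])
print(manip.nose_length)
for n in ["side","top","wrist"]:
    c=cams.camera(n); cv2.imwrite(f"pics/{n}0.png",c["color"][:,:,::-1])
    print(n,c["vertical_fov"],c["cx"],c["cy"],c["extrinsics"].tolist() if hasattr(c["extrinsics"],"tolist") else c["extrinsics"])
E
```

```text
pics
clock 0.0
joint_pos [-1.22658919  0.33286363 -0.06468737  1.46090595  0.02161749  1.34991898
 -0.08850806]
joint_velocities [-0.00045932  0.00158832 -0.00127035 -0.00046341 -0.00051038  0.0014664
 -0.00085253]
tau [-2.95172595e-04 -6.25454450e+01  4.88828856e-02 -3.91618967e+01
  1.61162083e-02  9.80790763e-03 -1.75216138e-05]
position [0.22410714 0.58330691 0.40393778]
ee_rot [ 8.24206382e-01  5.66289105e-01 -5.51502481e-04  4.31059923e-04]
ft_force [-0.11259201 -0.51800288 -0.32844348]
torque [-0.03694024 -0.07437657 -0.00307607]
grip_width 0.9992320796864057
0.1734
side 49.465313542914835 253.87125511616188 195.97653787279506 [[-0.9856937086397644, -0.08697488100895553, 0.1443720292212624, 0.33361077259372984], [-0.16826603910740515, 0.5571917120699915, -0.8131567721439801, 1.1532115288169626], [-0.009718684637964995, -0.8258164239551001, -0.5638552838228247, 0.8834868277966852], [0.0, 0.0, 0.0, 1.0]]
top 44.300621526515506 250.817910688806 191.45136449692424 [[-0.0075644193695223304, -0.9986654420382235, 0.05108927909260269, 0.4684500488267174], [-0.9999640359835084, 0.007750417230244635, 0.0034435116276467846, -0.02814218292757179], [-0.00383487929074772, -0.051061393550871526, -0.9986881534240147, 1.4477765188440446], [0.0, 0.0, 0.0, 1.0]]
wrist 65.70646984690485 253.73731678313678 197.88432674320677 [[0.3576375041354768, 0.894414029123798, 0.2685497349510475, 0.15552232470452176], [0.9338604815245319, -0.34249104502144434, -0.10297808080793336, 0.6093286699548169], [-0.0001291608032435608, 0.28761680859548183, -0.9577455584500687, 0.37342772055692564], [0.0, 0.0, 0.0, 1.0]]
```

View pics/top0.png

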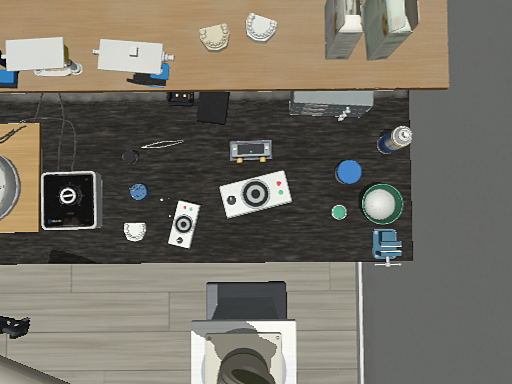

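View pics/side0.png

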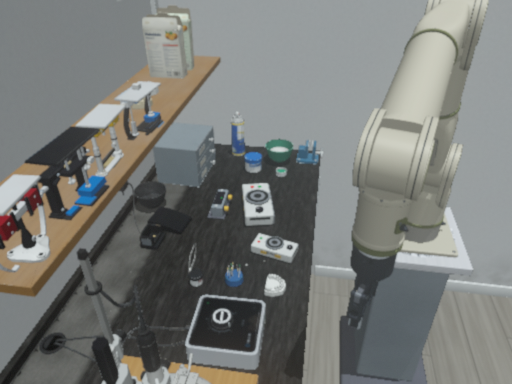

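View pics/wrist0.png

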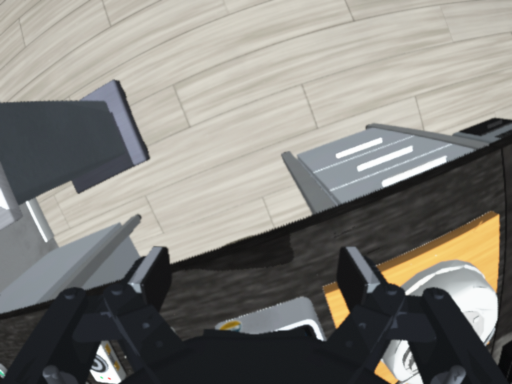

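```bash
cat > h.py <<'E'
import numpy as np, cv2
from workcell import status, cams, order, manip
def cam(n):
    c=cams.camera(n); f=192/np.tan(np.radians(c["vertical_fov"]/2))
    return c["color"][:,:,::-1].copy(), f, c["cx"], c["cy"], np.array(c["extrinsics"])
def proj(P,C):
    _,f,cx,cy,T=C; P=np.atleast_2d(P); q=(P-T[:3,3])@T[:3,:3]
    return np.c_[cx+f*q[:,0]/q[:,2], cy+f*q[:,1]/q[:,2]]
def unproj(uv,z,C):
    _,f,cx,cy,T=C; uv=np.atleast_2d(np.array(uv,float))
    d=np.c_[(uv[:,0]-cx)/f,(uv[:,1]-cy)/f,np.ones(len(uv))]@T[:3,:3].T
    return T[:3,3]+d*((z-T[2,3])/d[:,2])[:,None]
E
python3 - <<'E'
from h import *
C=cam("top"); im=C[0]
x0,y0,x1,y1=160,130,310,255
cv2.imwrite("pics/crop1.png",cv2.resize(im[y0:y1,x0:x1],None,fx=5,fy=5,interpolation=cv2.INTER_CUBIC))
S=cam("side")
cv2.imwrite("pics/crop2.png",cv2.resize(S[0][170:270,190:310],None,fx=6,fy=6,interpolation=cv2.INTER_CUBIC))
E
```

```text
(no output)
```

View pics/crop1.png

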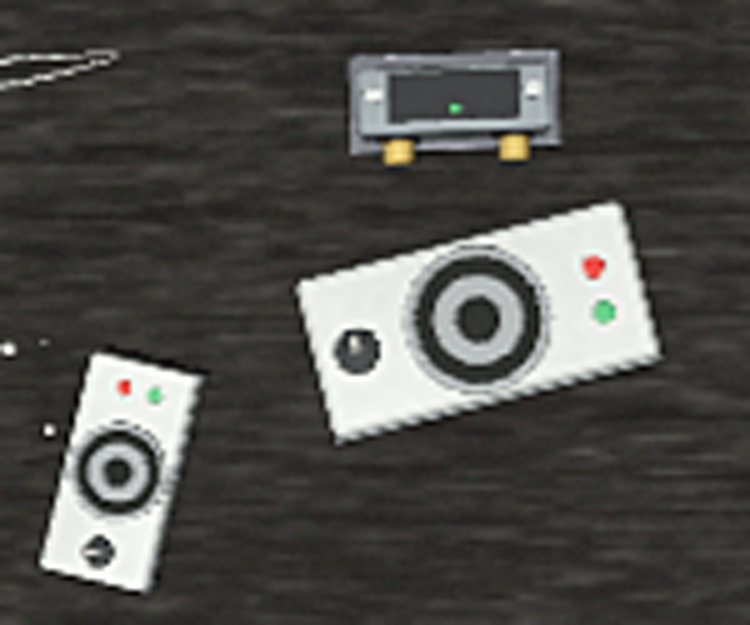

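View pics/crop2.png

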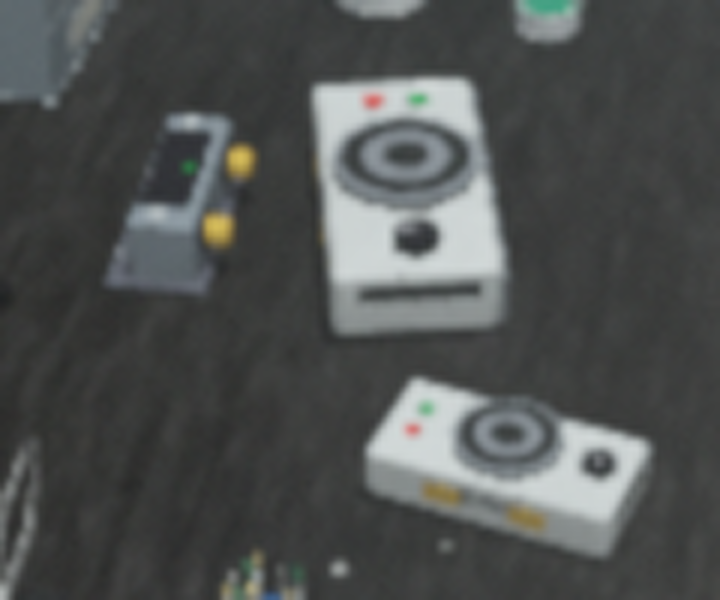

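```bash
cat >> h.py <<'E'
from scipy.optimize import minimize
SS=4
def hullmask(P,C,box):
    x0,y0,x1,y1=box
    uv=(proj(P,C)-[x0-.5,y0-.5])*SS-.5
    h=cv2.convexHull(uv.astype(np.float32))
    m=np.zeros(((y1-y0)*SS,(x1-x0)*SS),np.uint8)
    cv2.fillConvexPoly(m,np.round(h*16).astype(np.int32),255,shift=4)
    return cv2.resize(m,(x1-x0,y1-y0),interpolation=cv2.INTER_AREA).astype(float)/255
def boxpts(x,y,th,lx,ly,zs):
    c,s=np.cos(th),np.sin(th)
    return np.array([[x+c*a-s*b,y+s*a+c*b,z] for a in(-lx/2,lx/2) for b in(-ly/2,ly/2) for z in zs])
def fitbox(C,m,box,p0,lx,ly,zs):
    def cost(p): return np.abs(hullmask(boxpts(p[0]/1e3,p[1]/1e3,p[2]/1e2,lx,ly,zs),C,box)-m).sum()
    best=None
    for d in (12,5,2):
        p0=p0 if best is None else best.x
        S=np.vstack([p0]+[np.array(p0)+d*e for e in np.eye(3)])
        best=minimize(cost,p0,method="Nelder-Mead",options=dict(initial_simplex=S,xatol=.02,fatol=.01))
    return best.x,best.fun
def vibmask(C,box):
    # soft white fraction inside hull of the main blob
    x0,y0,x1,y1=box; im=C[0][y0:y1,x0:x1]
    g=im.min(2).astype(float); b=(g>95).astype(np.uint8)
    n,l,st,ce=cv2.connectedComponentsWithStats(b)
    k=1+np.argmax(st[1:,4]); b=(l==k).astype(np.uint8)
    cs,_=cv2.findContours(b,cv2.RETR_EXTERNAL,cv2.CHAIN_APPROX_NONE)
    f=np.zeros_like(b); cv2.drawContours(f,cs,-1,1,-1)
    inner=cv2.erode(f,np.ones((3,3))); band=cv2.dilate(f,np.ones((3,3)))
    soft=np.clip((g-40)/(200-40),0,1)
    return np.where(inner>0,1,np.where(band>0,soft,0)),f
E
python3 - <<'E'
from h import *
C=cam("top")
uv=[160+np.array([297,617,660,338])/5,130+np.array([283,203,357,437])/5]
P=unproj(np.array(uv).T,0.048,C); print(np.round(P*1000,1)); 
print([np.linalg.norm(P[i]-P[(i+1)%4]) for i in range(4)])
r=unproj(np.array([160+np.array([350,560,560,352])/5,130+np.array([55,50,145,155])/5]).T,0.0,C);print(np.round(r*1000))
box=(205,165,305,225)
m,f=vibmask(C,box)
for zs in ((.048,),(.042,.048),(.003,.048)):
    p,c=fitbox(C,m,box,(np.mean(P[:,0])*1e3,np.mean(P[:,1])*1e3,18),.1,.2,zs); print(zs,p,c, f.sum())
E
```

```text
[[ 555.2   70.    48. ]
 [ 601.5 -120.8   48. ]
 [ 509.5 -145.3   48. ]
 [ 463.6   46.1   48. ]]
[np.float64(0.1963371057631555), np.float64(0.09513168204116262), np.float64(0.1968229064283022), np.float64(0.09471889577698464)]
[[699.  40.   0.]
 [701. -90.   0.]
 [642. -89.   0.]
 [637.  39.   0.]]
(0.048,) [533.09386057 -36.39581017  24.05265225] 81.6795343137255 2241
(0.042, 0.048) [533.13369287 -36.26887155  23.7743696 ] 81.71678921568628 2241
(0.003, 0.048) [533.27872603 -36.31078062  23.80964021] 90.08198529411766 2241
```

```bash
python3 - <<'E'
from h import *
C=cam("top"); S=cam("side")
a=cv2.resize(C[0][132:168,222:282],None,fx=12,fy=12,interpolation=cv2.INTER_CUBIC)
b=cv2.resize(S[0][182:222,200:236],None,fx=10,fy=10,interpolation=cv2.INTER_CUBIC)
cv2.imwrite("pics/rail_t.png",a);cv2.imwrite("pics/rail_s.png",b)
# brass
for n,c in(("t",C),("s",S)):
    im=c[0].astype(int); bm=((im[:,:,2]-im[:,:,0]>50)&(im[:,:,1]-im[:,:,0]>25)).astype(np.uint8)
    k,l,st,ce=cv2.connectedComponentsWithStats(bm)
    for i in range(1,k):
        if 4<st[i,4]<60 and 200<ce[i,0]<290 and 130<ce[i,1]<230: print(n,st[i],ce[i],np.round(unproj(ce[i],.026 if n=='s' else .035,c)*1e3,1))
E
```

```text
t [260 157   6   5  30] [262.5 159. ] [[638.2 -59.2  35. ]]
t [237 158   6   5  29] [239.4137931  159.93103448] [[636.   10.3  35. ]]
s [228 194   4   5  18] [229.5        196.22222222] [[640.8 -68.1  26. ]]
s [224 206   5   5  23] [226.         207.82608696] [[637.3   4.3  26. ]]
```

View pics/rail_t.png

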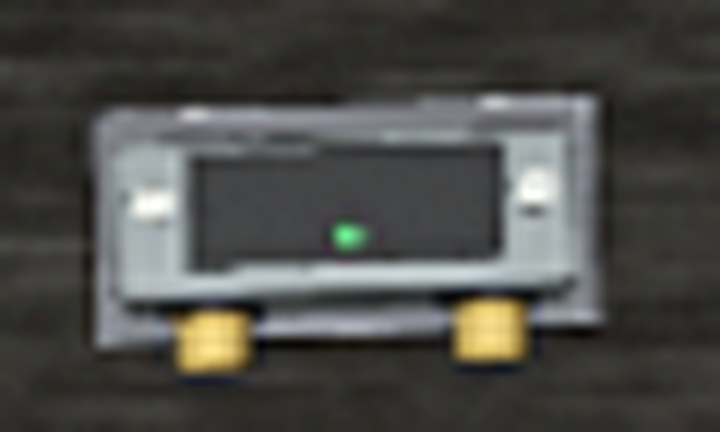

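View pics/rail_s.png

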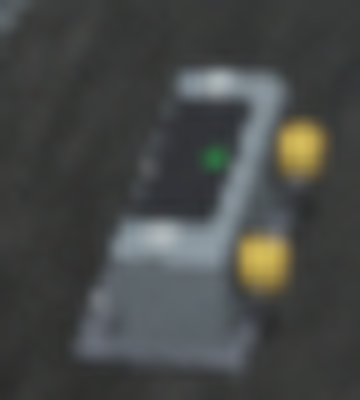

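```bash
python3 - <<'E'
from h import *
C=cam("top"); 
f=lambda L:np.array([[222+(X+.5)/12-.5,132+(Y+.5)/12-.5] for X,Y in L])
T=unproj(f([(115,145),(568,135),(574,282),(120,302)]),.044,C); print(np.round(T*1e3,1), T.mean(0), np.arctan2(*( (T[0]-T[1]+T[3]-T[2])[[0,1]]))) 
B=unproj(f([(98,115),(598,98),(602,322),(98,347)]),0.004,C); print(np.round(B*1e3,1),B.mean(0), [np.arctan2(-(a-b)[0],(a-b)[1]) for a,b in((B[0],B[1]),(B[3],B[2]))])
P=unproj(f([(214,373),(492,362)]),.024,C); print(np.round(P*1e3,1)); d=P[0]-P[1]; th=np.arctan2(-d[0],d[1]); print(th,np.linalg.norm(d))
o=P.mean(0)[:2]+.036*np.array([np.cos(th),np.sin(th)]); print(o)
E
```

```text
[[684.2  34.6  44. ]
 [685.8 -78.5  44. ]
 [648.9 -79.6  44. ]
 [644.8  33.6  44. ]] [ 0.66591985 -0.02248444  0.044     ] -0.025139321539818
[[698.1  40.7   4. ]
 [701.5 -87.7   4. ]
 [643.7 -88.2   4. ]
 [638.3  41.    4. ]] [ 0.67039226 -0.02353377  0.004     ] [np.float64(0.02604188331510786), np.float64(0.041777906794930625)]
[[629.1  10.8  24. ]
 [631.3 -59.5  24. ]]
0.031725597259920774 0.07030300110631303
[ 0.66617726 -0.02318785]
```

Things that could be taken for it: the big white vibrator at top (255,193), measured about 196 x 95 mm at its top face, and the small look-alike at (184,224), about 130 x 65 mm. The big one matches the stated size, and the close crops confirm it. The rail is at top (251,150), with its plungers at (239,160) and (262,159).

>>> servo_tool(
  motion=[
    [[-0.55,0.8,0,0,0,0],[-0.55,0.8,0,0,0,0],[-0.55,0.8,0,0,0,0],[-0.55,0.8,0,0,0,0],[-0.55,0.8,0,0,0,0],[-0.55,0.8,0,0,0,0],[-0.55,0.8,0,0,0,0]],
  ],
  jaw=255,
  force=40,
)

```text
clock: 1.15
position: [0.4174, 0.3006, 0.4033]
ee_rot: [0.82, 0.572, 0.0, -0.002]
ft_force: [0.9, 0.3, 0.9]
grip_width: 0.001
```

```bash
cat >> h.py <<'E'
from scipy.spatial.transform import Rotation as Ro
def plan(x,y,tip,phi=None):
    o=status.get_obs(); R=Ro.from_quat(o["ee_rot"]).as_matrix(); p=np.array(o["position"])
    ph=np.degrees(np.arctan2(R[1,0],R[0,0]))
    d=R.T@(np.array([x,y,tip+.1734])-p)/.05
    print("t",round(o["clock"],2),"pos",np.round(p*1e3,1),"tip",round((p[2]-.1734)*1e3,1),"phi",round(ph,1),"tilt",np.round(R[:2,2],3),"F",np.round(o["ft_force"],1),"gw",round(o["grip_width"],2))
    print("shift units",np.round(d,2), "turn", None if phi is None else np.round(-(phi-ph)/5,2))
E
python3 -c "
from h import *
plan(.45,-.12,.2,97)"
```

```text
t 1.15 pos [417.4 300.6 403.3] tip 229.9 phi 69.8 tilt [-0.002  0.003] F [0.9 0.3 0.9] gw 0.0
shift units [-7.67  3.52  0.57] turn -5.45
```

>>> servo_tool(
  motion=[
    [[-0.85,0.35,0,0,0,-0.9],[-0.85,0.3,0,0,0,-0.9],[-0.85,0.2,0,0,0,-0.9],[-0.85,0.1,0,0,0,-0.9],[-0.85,0,0,0,0,-0.9],[-0.85,0,0,0,0,-0.9],[-0.85,0,0.2,0,0,0],[-0.85,0,0.3,0,0,0]],
  ],
)

```text
clock: 1.95
position: [0.4367, -0.0623, 0.3792]
ee_rot: [0.658, 0.753, 0.005, -0.0]
ft_force: [1.8, -0.3, -0.0]
grip_width: -0.001
```

```bash
python3 -c "
from h import *
plan(.455,-.125,.1,97)
C=cam('wrist');cv2.imwrite('pics/w1.png',C[0])"
```

```text
t 1.95 pos [436.7 -62.3 379.2] tip 205.8 phi 97.7 tilt [0.007 0.008] F [ 1.8 -0.3 -0. ] gw -0.0
shift units [-1.31  0.18  2.11] turn 0.13
```

View pics/w1.png

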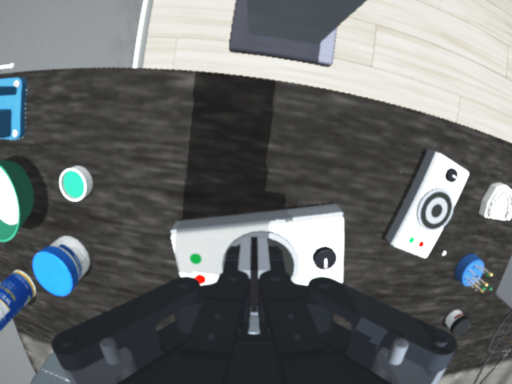

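The wrist view shows the vibrator's near edge in rows 205–222 and the gripper clear above it. I'm going down behind the right end.

>>> servo_tool(
  motion=[
    [[-0.65,0.2,0.5,0,0,0],[-0.65,0.2,0.8,0,0,0],[-0.12,0,0.8,0,0,0],[0,0,0.8,0,0,0],[0,0,0.6,0,0,0],[0,0,0.2,0,0,0],[0,0,0,0,0,0]],
  ],
)

```text
clock: 2.7
position: [0.4676, -0.1416, 0.189]
ee_rot: [0.663, 0.749, 0.006, 0.003]
ft_force: [-0.0, 0.5, 1.1]
grip_width: 0.001
```

```bash
python3 -c "
from h import *
plan(.475,-.13,.016,97)"
```

```text
t 2.7 pos [ 467.6 -141.6  189. ] tip 15.6 phi 96.9 tilt [0.013 0.004] F [-0.   0.5  1.1] gw 0.0
shift units [ 0.21  0.18 -0.01] turn -0.01
```

>>> servo_tool(
  motion=[
    [[0.05,0.2,0,0,0,0],[0,0.06,0,0,0,0],[0,0.06,0,0,0,0],[0,0.06,0,0,0,0],[0,0.06,0,0,0,0]],
  ],
)

```text
clock: 3.2
position: [0.492, -0.136, 0.1941]
ee_rot: [0.663, 0.749, 0.007, 0.005]
ft_force: [-10.4, -4.8, 0.9]
grip_width: -0.002
```

```bash
python3 -c "
from h import *
plan(.493,-.135,.016,97)"
```

```text
t 3.2 pos [ 492.  -136.   194.1] tip 20.7 phi 97.0 tilt [0.017 0.005] F [-10.4  -4.8   0.9] gw -0.0
shift units [0.02 0.02 0.09] turn 0.0
```

>>> servo_tool(
  motion=[
    [[0,0.06,0.03,0.03,0,0],[0,0.06,0.03,0.03,0,0],[0,0.06,0.02,0.03,0,0],[0,0.06,0.02,0.03,0,0],[0,0.06,0.01,0.03,0,0],[0,0.06,0.01,0.03,0,0]],
  ],
)

```text
clock: 3.8
position: [0.5, -0.1376, 0.1852]
ee_rot: [0.665, 0.747, -0.008, -0.013]
ft_force: [-11.1, -1.6, 4.1]
grip_width: 0.001
```

```bash
cat >> h.py <<'E'
RX,RY,RT=.666,-.0235,.03
def vib(C=None,p0=None,save=None):
    C=C or cam("top"); box=(200,145,310,230)
    m,f=vibmask(C,box)
    if p0 is None:
        r=cv2.moments(f,True); uv=[box[0]+r['m10']/r['m00'],box[1]+r['m01']/r['m00']]
        q=unproj(uv,.048,C)[0]*1e3; p0=(q[0],q[1],3)
    best=min((fitbox(C,m,box,(p0[0],p0[1],t),.1,.2,(.042,.048)) for t in (-25,3,25,45)),key=lambda a:a[1])
    p,c=best
    if save: cv2.imwrite(save,cv2.resize(C[0][130:230,200:310],None,fx=6,fy=6,interpolation=cv2.INTER_CUBIC))
    x,y,t=p[0]/1e3,p[1]/1e3,p[2]/100
    c_,s_=np.cos(RT),np.sin(RT); dx,dy=x-RX,y-RY
    print("vib world",np.round(p[:2],1),"yaw",round(t,3),"cost",round(c,1)," rail frame: x",round((c_*dx+s_*dy)*1e3,1),"(-77) y",round((-s_*dx+c_*dy)*1e3,1),"th",round(t-RT,3))
    for n,b in(("L",88),("R",-88)):
        w=np.array([x+np.cos(t)*-.05-np.sin(t)*b/1e3,y+np.sin(t)*-.05+np.cos(t)*b/1e3]); print(n,np.round(w*1e3,1),end=" ")
    print()
    return x,y,t
E
python3 -c "
from h import *
plan(.493,-.135,.016,97)
vib(save='pics/v1.png')"
```

```text
t 3.8 pos [ 500.  -137.6  185.2] tip 11.8 phi 96.7 tilt [-0.03   0.006] F [-11.1  -1.6   4.1] gw 0.0
shift units [ 0.07 -0.14 -0.08] turn -0.07
vib world [533.4 -37.3] yaw 0.246 cost 1611.1  rail frame: x -132.9 (-77) y -9.8 th 0.216
L [463.5  35.9] R [ 506.4 -134.8]
```

View pics/v1.png

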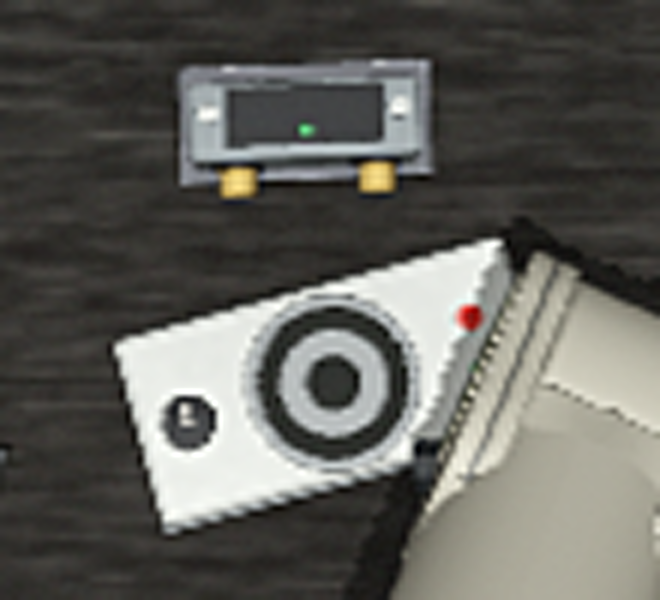

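>>> servo_tool(
  motion=[
    [[0,0.06,-0.02,-0.08,0,0],[0,0.06,-0.02,-0.08,0,0],[0,0.06,-0.02,-0.05,0,0],[0,0.06,0,0,0,0],[0,0.06,0,0,0,0],[0,0.06,0,0,0,0]],
  ],
)

```text
clock: 4.45
position: [0.5083, -0.1397, 0.184]
ee_rot: [0.667, 0.745, -0.01, -0.018]
ft_force: [-9.2, -2.2, 5.3]
grip_width: 0.002
```

```bash
sed -i 's/    print("shift units"/    print("TIP xy",np.round((p+R[:,2]*.1734)*1e3,1)[:2]);print("shift units"/' h.py; python3 -c "
from h import *
plan(.493,-.135,.016,97)"
```

```text
t 4.45 pos [ 508.3 -139.7  184. ] tip 10.6 phi 96.3 tilt [-0.041  0.009] F [-9.2 -2.2  5.3] gw 0.0
TIP xy [ 501.2 -138.1]
shift units [ 0.13 -0.3  -0.09] turn -0.15
```

>>> servo_tool(
  motion=[
    [[0,0.07,-0.03,-0.15,0,0],[0,0.07,-0.03,-0.15,0,0],[0,0.07,-0.03,-0.15,0,0],[0,0.07,-0.02,-0.15,0,0],[0,0.07,-0.02,-0.1,0,0],[0,0.07,-0.02,-0.1,0,0]],
  ],
)

```text
clock: 5.05
position: [0.5205, -0.142, 0.1869]
ee_rot: [0.67, 0.742, 0.007, -0.003]
ft_force: [-6.1, -2.1, -3.3]
grip_width: -0.0
```

```bash
python3 -c "
from h import *
plan(.493,-.135,.016,97)"
```

```text
t 5.05 pos [ 520.5 -142.   186.9] tip 13.5 phi 95.9 tilt [0.005 0.015] F [-6.1 -2.1 -3.3] gw -0.0
TIP xy [ 521.3 -139.4]
shift units [ 0.2  -0.53 -0.05] turn -0.22
```

>>> servo_tool(
  motion=[
    [[0,-0.5,0,0,0,0],[0,-0.9,0,0,0,-0.1],[0.6,-0.5,0,0,0,-0.1],[0.8,0,0,0,0,0],[0.8,0,0,0,0,0]],
  ],
)

```text
clock: 5.55
position: [0.4107, -0.0456, 0.1885]
ee_rot: [0.667, 0.745, 0.008, -0.001]
ft_force: [1.2, 1.5, -0.6]
grip_width: -0.001
```

```bash
python3 -c "
from h import *
plan(.42,.045,.016,97)
vib(save='pics/v2.png')"
```

```text
t 5.55 pos [410.7 -45.6 188.5] tip 15.1 phi 96.4 tilt [0.009 0.013] F [ 1.2  1.5 -0.6] gw -0.0
TIP xy [412.2 -43.3]
shift units [1.78 0.39 0.01] turn -0.12
vib world [538.7 -33.9] yaw 0.485 cost 390.6  rail frame: x -127.5 (-77) y -6.6 th 0.455
L [453.5  20.6] R [ 535.5 -135.1]
```

View pics/v2.png

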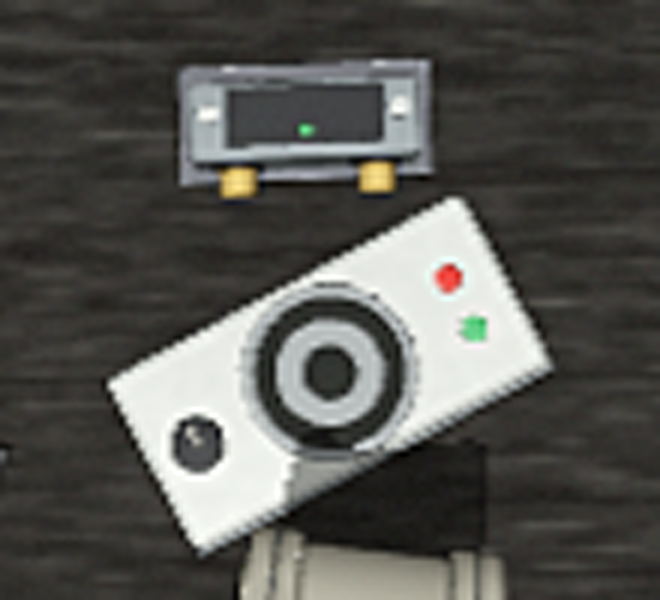

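>>> servo_tool(
  motion=[
    [[0.5,0.2,0,0,0,0],[0.5,0.24,0,0,0,0],[0,0.1,0,0,0,0],[0,0.08,0,0,0,0],[0.03,0.07,0,-0.05,0,0],[0.05,0.08,0,-0.06,0,0],[0.05,0.08,0,-0.06,0,0]],
  ],
)

```text
clock: 6.3
position: [0.4413, 0.0226, 0.1886]
ee_rot: [0.664, 0.748, 0.008, -0.004]
ft_force: [-12.0, -1.1, 5.5]
grip_width: -0.001
```

```bash
python3 -c "
from h import *
plan(.493,-.135,.016,97)"
```

```text
t 6.3 pos [441.3  22.6 188.6] tip 15.2 phi 96.8 tilt [0.005 0.018] F [-12.   -1.1   5.5] gw -0.0
TIP xy [442.1  25.7]
shift units [-3.25  0.66 -0.07] turn -0.05
```

>>> servo_tool(
  motion=[
    [[-0.08,0.05,0,-0.06,-0.03,0],[-0.08,0.06,0,-0.07,-0.03,0],[-0.05,0.08,0,-0.07,-0.03,0],[0,0.09,0,-0.07,-0.03,0],[0.03,0.09,0,-0.07,0,0],[0.03,0.09,0,-0.07,0,0]],
  ],
)

```text
clock: 6.9
position: [0.4536, 0.0087, 0.182]
ee_rot: [0.668, 0.744, 0.003, -0.001]
ft_force: [-14.2, -2.6, 4.4]
grip_width: 0.001
```

```bash
python3 -c "
from h import *
plan(.493,-.135,.016,97);vib(save='pics/v3.png')"
```

```text
t 6.9 pos [453.6   8.7 182. ] tip 8.6 phi 96.1 tilt [0.004 0.006] F [-14.2  -2.6   4.4] gw 0.0
TIP xy [454.3   9.7]
shift units [-2.94  0.48 -0.16] turn -0.17
vib world [539.7 -33.5] yaw 0.406 cost 833.2  rail frame: x -126.5 (-77) y -6.2 th 0.376
L [459.   27.6] R [ 528.6 -134.1]
```

View pics/v3.png

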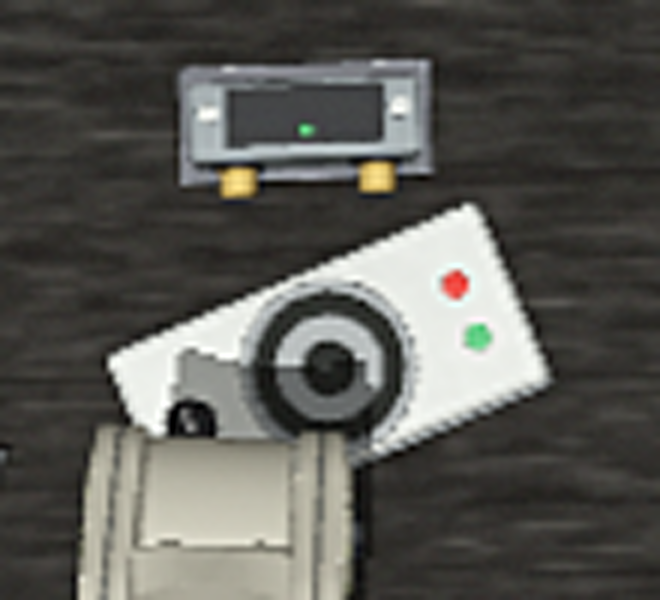

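>>> servo_tool(
  motion=[
    [[0.04,0.09,-0.05,-0.07,0,0],[0.05,0.09,-0.05,-0.07,0,0],[0.05,0.09,-0.04,-0.07,0,0],[0.05,0.09,-0.04,-0.07,0,0],[0.05,0.09,-0.03,-0.07,0,0],[0.05,0.09,-0.03,-0.07,0,0],[0.05,0.09,-0.03,-0.07,0,0],[0.05,0.09,-0.03,-0.07,0,0]],
  ],
)

```text
clock: 7.75
position: [0.4723, 0.0202, 0.1865]
ee_rot: [0.674, 0.739, 0.001, 0.0]
ft_force: [-8.3, -1.6, -2.7]
grip_width: 0.003
```

```bash
python3 -c "
from h import *
plan(.493,-.135,.016,97);vib(save='pics/v4.png')"
```

```text
t 7.75 pos [472.3  20.2 186.5] tip 13.1 phi 95.3 tilt [0.002 0.001] F [-8.3 -1.6 -2.7] gw 0.0
TIP xy [472.7  20.4]
shift units [-3.13  0.13 -0.06] turn -0.34
vib world [545.4 -32.5] yaw 0.2 cost 1128.3  rail frame: x -120.8 (-77) y -5.3 th 0.17
L [478.9  43.9] R [ 513.9 -128.6]
```

View pics/v4.png

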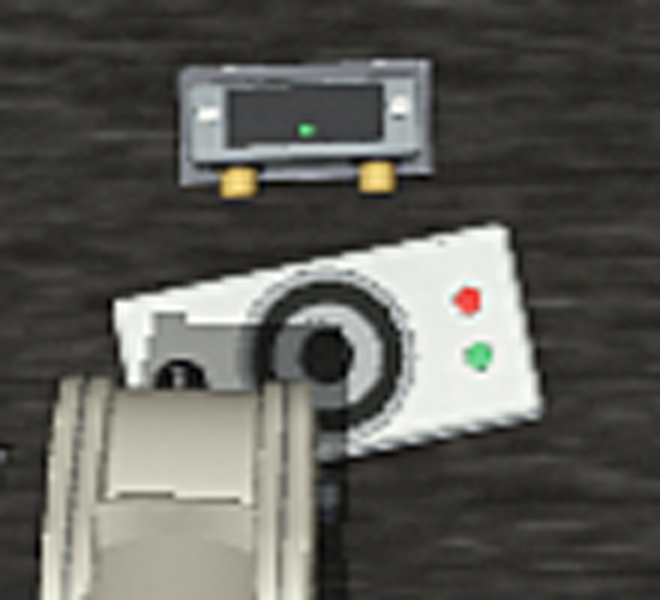

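>>> servo_tool(
  motion=[
    [[0.14,0.04,-0.03,-0.05,0,0],[0.14,0.05,-0.03,-0.06,0,0],[0.14,0.06,-0.02,-0.06,0,0],[0.12,0.08,-0.02,-0.06,0,0],[0.1,0.08,-0.02,-0.06,0,0],[0.08,0.08,-0.02,-0.06,0,0],[0.05,0.08,-0.02,-0.06,0,0],[0.05,0.08,-0.02,-0.06,0,0]],
  ],
)

```text
clock: 8.6
position: [0.4855, 0.0499, 0.1877]
ee_rot: [0.68, 0.733, -0.001, 0.004]
ft_force: [-10.8, -1.1, 2.6]
grip_width: -0.001
```

```bash
python3 -c "
from h import *
plan(.493,-.135,.016,97);vib(save='pics/v5.png')"
```

```text
t 8.6 pos [485.5  49.9 187.7] tip 14.3 phi 94.3 tilt [ 0.004 -0.008] F [-10.8  -1.1   2.6] gw -0.0
TIP xy [486.2  48.5]
shift units [-3.7  -0.13 -0.  ] turn -0.54
vib world [548.8 -31.4] yaw 0.029 cost 1319.9  rail frame: x -117.4 (-77) y -4.4 th -0.001
L [496.3  55.1] R [ 501.4 -120.8]
```

View pics/v5.png

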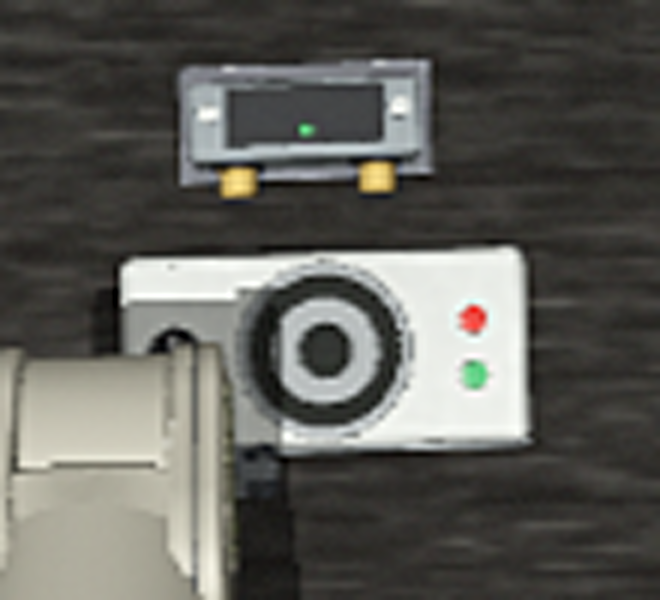

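>>> servo_tool(
  motion=[
    [[0.1,0.08,-0.02,-0.06,0.03,0],[0.1,0.08,-0.02,-0.06,0.03,0],[0.1,0.08,-0.02,-0.06,0.03,0],[0.08,0.08,-0.02,-0.06,0.03,0],[0.05,0.08,-0.02,-0.06,0.03,0]],
  ],
)

```text
clock: 9.15
position: [0.4978, 0.0643, 0.1879]
ee_rot: [0.684, 0.729, 0.002, 0.002]
ft_force: [-7.1, -1.7, -0.4]
grip_width: 0.0
```

```bash
python3 -c "
from h import *
plan(.47,-.12,.016,100)"
```

```text
t 9.15 pos [497.8  64.3 187.9] tip 14.5 phi 93.7 tilt [ 0.006 -0.001] F [-7.1 -1.7 -0.4] gw 0.0
TIP xy [498.8  64.2]
shift units [-3.64 -0.79 -0.03] turn -1.27
```

>>> servo_tool(
  motion=[
    [[0,-0.4,0,0,0,0],[-0.4,-0.5,0,0,0,-0.3],[-0.8,-0.1,0,0,0,-0.3],[-0.8,-0.1,0,0,0,-0.3],[-0.8,-0.1,0,0,0,-0.2],[-0.7,0,0,0,0,0]],
  ],
)

```text
clock: 9.75
position: [0.4583, -0.1206, 0.1886]
ee_rot: [0.646, 0.763, 0.003, 0.004]
ft_force: [0.0, 0.6, -0.1]
grip_width: 0.001
```

```bash
python3 -c "
from h import *
plan(.47,-.12,.016,100);vib()"
```

```text
t 9.75 pos [ 458.3 -120.6  188.6] tip 15.2 phi 99.5 tilt [ 0.01 -0.  ] F [ 0.   0.6 -0.1] gw 0.0
TIP xy [ 460.  -120.6]
shift units [-0.03  0.23 -0.01] turn -0.1
vib world [550.8 -31.7] yaw -0.099 cost 1071.3  rail frame: x -115.4 (-77) y -4.7 th -0.129
L [509.7  60.9] R [ 492.4 -114.3]
```

>>> servo_tool(
  motion=[
    [[0.25,0.15,0,0,0,0],[0.02,0.12,0,0,0,0],[-0.02,0.08,0,-0.04,0,0],[-0.03,0.08,-0.02,-0.06,0,0],[-0.03,0.08,-0.02,-0.06,0,0],[-0.03,0.08,-0.02,-0.06,0,0],[-0.03,0.08,-0.02,-0.06,0,0],[-0.03,0.08,-0.02,-0.06,0,0]],
  ],
)

```text
clock: 10.6
position: [0.4887, -0.1187, 0.1907]
ee_rot: [0.65, 0.76, 0.007, 0.006]
ft_force: [-12.2, -1.8, 4.5]
grip_width: 0.005
```

```bash
python3 -c "
from h import *
plan(.47,-.12,.016,100);vib()"
```

```text
t 10.6 pos [ 488.7 -118.7  190.7] tip 17.3 phi 98.9 tilt [0.018 0.002] F [-12.2  -1.8   4.5] gw 0.01
TIP xy [ 491.8 -118.4]
shift units [ 0.03 -0.37  0.02] turn -0.23
vib world [553.  -30.8] yaw -0.01 cost 1490.8  rail frame: x -113.2 (-77) y -3.9 th -0.04
L [503.9  57.7] R [ 502.1 -118.3]
```

>>> servo_tool(
  motion=[
    [[0.03,0.08,-0.01,-0.02,0,0],[0.03,0.08,-0.01,-0.02,0,0],[0.02,0.09,-0.02,-0.03,0,0],[0.02,0.09,-0.02,-0.04,0,0],[0,0.09,-0.02,-0.04,0,0],[0,0.09,-0.02,-0.05,0,0],[0,0.09,-0.02,-0.05,0,0],[0,0.09,-0.02,-0.05,0,0]],
  ],
)

```text
clock: 11.45
position: [0.5051, -0.1141, 0.1884]
ee_rot: [0.652, 0.758, -0.002, -0.006]
ft_force: [-13.2, -5.5, 4.8]
grip_width: 0.002
```

```bash
python3 -c "
from h import *
plan(.47,-.12,.016,100);vib()"
```

```text
t 11.45 pos [ 505.1 -114.1  188.4] tip 15.0 phi 98.5 tilt [-0.011  0.004] F [-13.2  -5.5   4.8] gw 0.0
TIP xy [ 503.2 -113.3]
shift units [-0.01 -0.71 -0.01] turn -0.29
vib world [ 522.4 -101.2] yaw -0.631 cost 1808.2  rail frame: x -145.8 (-77) y -73.3 th -0.661
L [534.   -0.6] R [ 430.2 -142.7]
```

>>> servo_tool(
  motion=[
    [[-0.1,0.06,-0.01,-0.07,0,0],[-0.1,0.06,-0.01,-0.07,0,0],[-0.08,0.08,-0.02,-0.08,0,0],[-0.06,0.09,-0.02,-0.07,0,0],[-0.03,0.09,-0.02,-0.07,0,0],[-0.03,0.09,-0.02,-0.06,0,0],[-0.03,0.09,-0.02,-0.06,0,0],[-0.03,0.09,-0.02,-0.06,0,0]],
  ],
)

```text
clock: 12.3
position: [0.5281, -0.1303, 0.1863]
ee_rot: [0.651, 0.759, 0.004, -0.01]
ft_force: [-11.9, -1.7, 3.9]
grip_width: 0.004
```

```bash
python3 -c "
from h import *
plan(.47,-.12,.016,100);vib(save='pics/v6.png')"
```

```text
t 12.3 pos [ 528.1 -130.3  186.3] tip 12.9 phi 98.8 tilt [-0.01  0.02] F [-11.9  -1.7   3.9] gw 0.0
TIP xy [ 526.4 -126.9]
shift units [ 0.38 -1.12 -0.05] turn -0.24
vib world [555.1 -95.4] yaw -0.122 cost 2213.2  rail frame: x -113.0 (-77) y -68.5 th -0.152
L [516.1  -2. ] R [ 494.8 -176.7]
```

View pics/v6.png

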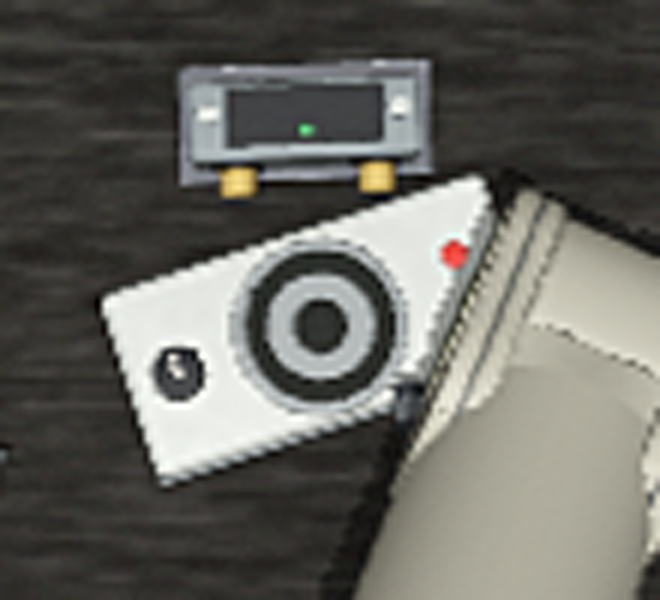

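>>> servo_tool(
  motion=[
    [[-0.03,0.08,-0.03,-0.06,-0.05,0],[-0.03,0.08,-0.03,-0.06,-0.05,0],[-0.03,0.08,-0.02,-0.06,-0.05,0],[0,-0.6,0,0,0,0],[0,-0.9,0,0,0,0],[0.7,-0.6,0,0,0,0],[0.8,-0.1,0,0,0,0]],
  ],
)

```text
clock: 13.05
position: [0.4143, -0.0766, 0.1871]
ee_rot: [0.65, 0.76, 0.001, -0.005]
ft_force: [1.0, 1.8, 0.2]
grip_width: -0.001
```

```bash
python3 -c "
from h import *
plan(.43,-.0,.016,100);vib(save='pics/v7.png')"
```

```text
t 13.05 pos [414.3 -76.6 187.1] tip 13.7 phi 98.9 tilt [-0.007  0.008] F [1.  1.8 0.2] gw -0.0
TIP xy [413.1 -75.2]
shift units [ 1.47  0.55 -0.04] turn -0.23
vib world [563.1 -29.9] yaw 0.389 cost 347.1  rail frame: x -103.0 (-77) y -3.3 th 0.359
L [483.5  32.6] R [ 550.2 -130.3]
```

View pics/v7.png

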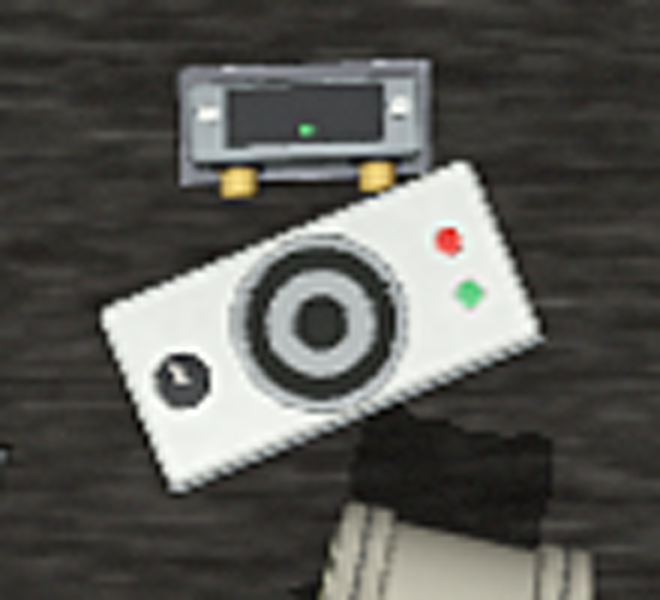

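>>> servo_tool(
  motion=[
    [[0.6,0.4,0,0,0,0],[0.6,0.4,0,0,0,0],[0.5,0.4,-0.02,0,0,0],[0,0.12,0,0,0,0],[0.02,0.08,-0.01,-0.03,0,0],[0.05,0.09,-0.02,-0.06,0,0],[0.05,0.09,-0.02,-0.06,0,0],[0.05,0.09,-0.02,-0.06,0,0],[0.05,0.09,-0.03,-0.06,0,0]],
  ],
)

```text
clock: 14.0
position: [0.4806, 0.043, 0.1906]
ee_rot: [0.646, 0.763, 0.005, -0.005]
ft_force: [-5.4, -1.9, -2.9]
grip_width: 0.001
```

```bash
python3 -c "
from h import *
plan(.43,-.0,.016,100);vib(save='pics/v8.png')"
```

```text
t 14.0 pos [480.6  43.  190.6] tip 17.2 phi 99.5 tilt [-0.001  0.014] F [-5.4 -1.9 -2.9] gw 0.0
TIP xy [480.4  45.5]
shift units [-0.68 -1.14  0.01] turn -0.1
vib world [564.3 -28.5] yaw 0.275 cost 1407.8  rail frame: x -101.8 (-77) y -2.0 th 0.245
L [492.2  42.6] R [ 540.1 -126.8]
```

View pics/v8.png

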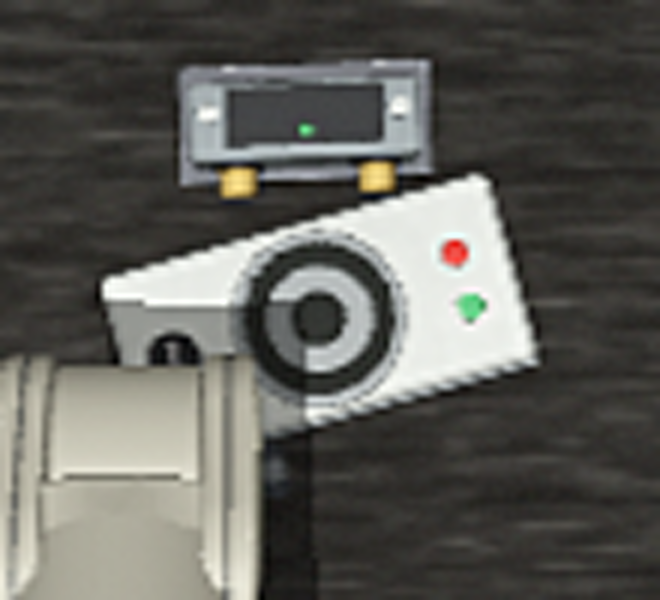

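>>> servo_tool(
  motion=[
    [[-0.04,0.09,-0.02,-0.06,0,0],[-0.02,0.09,-0.02,-0.06,0,0],[0,0.09,-0.02,-0.06,-0.03,0],[0,0.09,-0.02,-0.06,-0.03,0],[0.02,0.09,-0.02,-0.06,-0.03,0],[0.02,0.09,-0.02,-0.06,-0.03,0],[0.04,0.09,-0.02,-0.06,0,0],[0.04,0.09,-0.02,-0.06,0,0]],
  ],
)

```text
clock: 14.85
position: [0.499, 0.0453, 0.1892]
ee_rot: [0.649, 0.761, -0.001, -0.007]
ft_force: [-10.8, -1.8, 5.7]
grip_width: 0.001
```

```bash
python3 -c "
from h import *
plan(.43,-.0,.016,100);vib(save='pics/v9.png')"
```

```text
t 14.85 pos [499.   45.3 189.2] tip 15.8 phi 99.1 tilt [-0.012  0.008] F [-10.8  -1.8   5.7] gw 0.0
TIP xy [497.   46.7]
shift units [-0.68 -1.51  0.01] turn -0.18
vib world [508.9  63.3] yaw 1.454 cost 1471.2  rail frame: x -154.4 (-77) y 91.5 th 1.424
L [415.7  23.9] R [590.5   3.3]
```

View pics/v9.png

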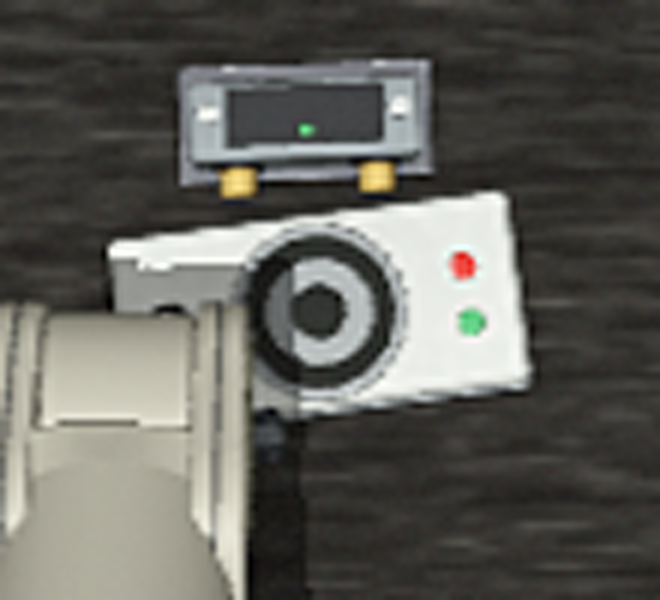

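>>> servo_tool(
  motion=[
    [[0.1,0.08,-0.02,-0.07,0,0],[0.1,0.08,-0.02,-0.07,0,0],[0.1,0.09,-0.02,-0.07,0,0],[0.08,0.09,-0.02,-0.07,0,0],[0.06,0.09,-0.02,-0.06,0,0],[0.04,0.09,-0.02,-0.06,0,0],[0.04,0.09,-0.02,-0.06,0,0],[0.04,0.09,-0.02,-0.06,0,0]],
  ],
)

```text
clock: 15.7
position: [0.5174, 0.0657, 0.1895]
ee_rot: [0.655, 0.756, -0.0, -0.003]
ft_force: [-8.4, -2.8, 1.5]
grip_width: -0.001
```

```bash
python3 -c "
from h import *
plan(.48,-.12,.016,94);vib(p0=(570,-27),save='pics/v10.png')"
```

```text
t 15.7 pos [517.4  65.7 189.5] tip 16.1 phi 98.2 tilt [-0.005  0.004] F [-8.4 -2.8  1.5] gw -0.0
TIP xy [516.5  66.4]
shift units [-3.57 -1.27 -0.01] turn 0.84
vib world [571.4 -27.3] yaw -0.059 cost 1537.2  rail frame: x -94.7 (-77) y -1.0 th -0.089
L [526.7  63.5] R [ 516.3 -112.2]
```

View pics/v10.png

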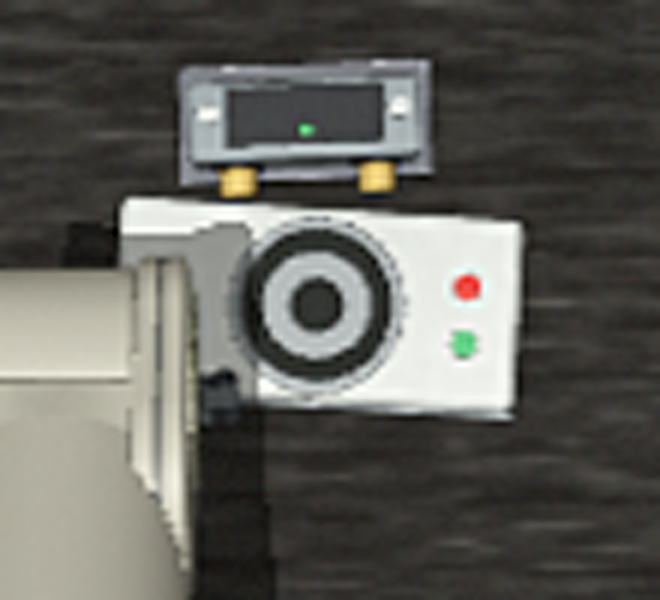

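>>> servo_tool(
  motion=[
    [[0,-0.4,0,0,0,0],[-0.3,-0.5,0,0,0,0.2],[-0.8,-0.05,0,0,0,0.2],[-0.8,0,0,0,0,0.2],[-0.8,0,0,0,0,0],[-0.45,0,0,0,0,0]],
  ],
)

```text
clock: 16.35
position: [0.4855, -0.1033, 0.189]
ee_rot: [0.674, 0.739, 0.001, -0.003]
ft_force: [0.1, 0.0, -0.4]
grip_width: 0.002
```

```bash
python3 -c "
from h import *
plan(.495,-.105,.016,95);vib(p0=(570,-27))"
```

```text
t 16.35 pos [ 485.5 -103.3  189. ] tip 15.6 phi 95.2 tilt [-0.003  0.006] F [ 0.1  0.  -0.4] gw 0.0
TIP xy [ 485.  -102.3]
shift units [-0.05  0.19 -0.01] turn 0.05
vib world [571.  -28.3] yaw -0.083 cost 1645.1  rail frame: x -95.1 (-77) y -2.0 th -0.113
L [528.4  63.5] R [ 513.9 -111.9]
```

>>> servo_tool(
  motion=[
    [[0,0.22,0,0,0,0],[0,0.08,0,-0.03,0,0],[0,0.08,-0.02,-0.06,0,0],[0,0.08,-0.02,-0.05,0,0],[0,0.09,-0.02,-0.05,0,0],[-0.02,0.09,-0.02,-0.05,0,0],[-0.02,0.09,-0.02,-0.05,0,0],[-0.02,0.09,-0.02,-0.05,0,0]],
  ],
)

```text
clock: 17.2
position: [0.5168, -0.1068, 0.1888]
ee_rot: [0.676, 0.737, -0.0, -0.006]
ft_force: [-13.9, -3.5, 6.1]
grip_width: 0.001
```

```bash
python3 -c "
from h import *
plan(.495,-.105,.016,95);vib(p0=(573,-27),save='pics/v11.png')"
```

```text
t 17.2 pos [ 516.8 -106.8  188.8] tip 15.4 phi 94.9 tilt [-0.009  0.008] F [-13.9  -3.5   6.1] gw 0.0
TIP xy [ 515.3 -105.4]
shift units [ 0.07 -0.43 -0.01] turn -0.03
vib world [573.5 -28.3] yaw 0.012 cost 2030.8  rail frame: x -92.6 (-77) y -2.0 th -0.018
L [522.5  59.1] R [ 524.6 -116.9]
```

View pics/v11.png

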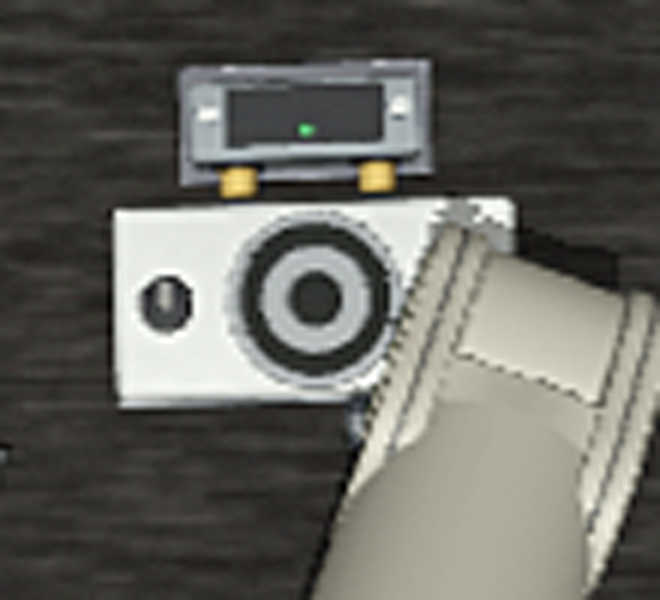

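>>> servo_tool(
  motion=[
    [[-0.14,0.05,-0.02,-0.07,0,0],[-0.14,0.06,-0.02,-0.07,0,0],[-0.12,0.07,-0.02,-0.07,0,0],[-0.08,0.08,-0.02,-0.06,0,0],[-0.04,0.08,-0.02,-0.06,0,0],[-0.03,0.08,-0.02,-0.06,0,0]],
  ],
)

```text
clock: 17.85
position: [0.5318, -0.1256, 0.1872]
ee_rot: [0.673, 0.74, 0.004, -0.01]
ft_force: [-13.8, -2.6, 4.9]
grip_width: -0.001
```

```bash
python3 -c "
from h import *
plan(.495,-.105,.016,95);vib(p0=(578,-27),save='pics/v12.png')"
```

```text
t 17.85 pos [ 531.8 -125.6  187.2] tip 13.8 phi 95.4 tilt [-0.01  0.02] F [-13.8  -2.6   4.9] gw -0.0
TIP xy [ 530.2 -122.2]
shift units [ 0.48 -0.7  -0.03] turn 0.08
vib world [577.3 -29.4] yaw 0.148 cost 2515.3  rail frame: x -88.9 (-77) y -3.2 th 0.118
L [514.9  50.3] R [ 540.8 -123.8]
```

View pics/v12.png

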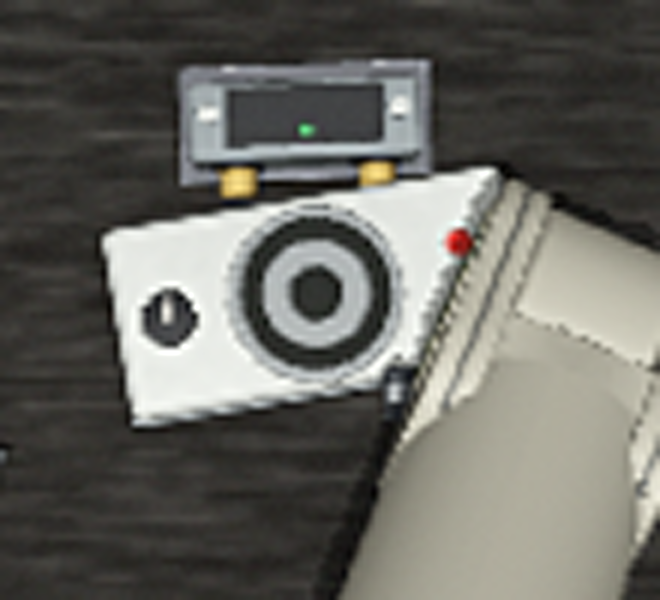

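>>> servo_tool(
  motion=[
    [[-0.02,0.07,-0.03,-0.06,-0.05,0],[-0.02,0.07,-0.03,-0.06,-0.05,0],[0,-0.6,0,0,0,0],[0.3,-0.6,0,0,-0.1,0],[0.8,-0.1,0,0,0,0],[0.8,-0.1,0,0,0,0],[0.7,0,0,0,0,0],[0.6,0.3,0,0,0,0],[0,0.3,0,0,0,0]],
  ],
)

```text
clock: 18.8
position: [0.4766, 0.0416, 0.1882]
ee_rot: [0.669, 0.743, -0.001, -0.006]
ft_force: [0.5, -0.4, 0.4]
grip_width: -0.0
```

```bash
python3 -c "
from h import *
plan(.495,.035,.016,95);vib(p0=(578,-27),save='pics/v13.png')"
```

```text
t 18.8 pos [476.6  41.6 188.2] tip 14.8 phi 96.0 tilt [-0.011  0.007] F [ 0.5 -0.4  0.4] gw -0.0
TIP xy [474.7  42.8]
shift units [-0.17  0.35 -0.03] turn 0.21
vib world [578.2 -27.5] yaw 0.209 cost 1764.9  rail frame: x -87.9 (-77) y -1.4 th 0.179
L [511.1  48.2] R [ 547.5 -124. ]
```

View pics/v13.png

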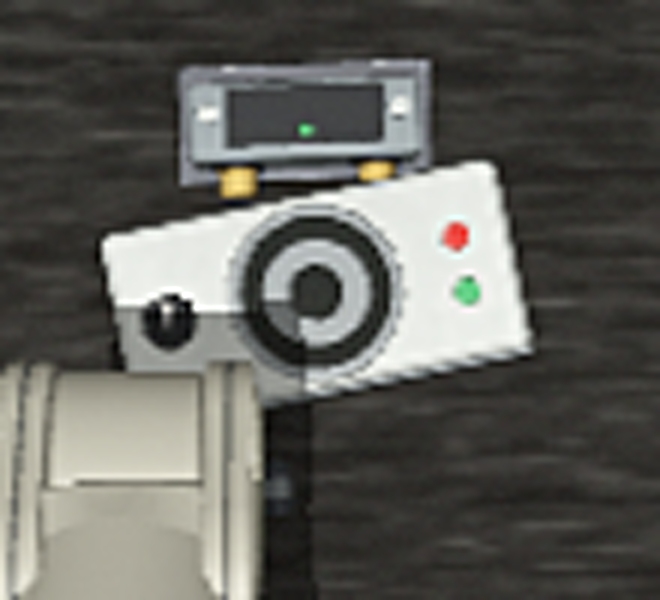

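>>> servo_tool(
  motion=[
    [[-0.05,0.22,0,-0.05,0,0],[0,0.15,0,-0.05,0,0],[0.02,0.08,-0.01,-0.05,0,0],[0.03,0.08,-0.02,-0.06,0,0],[0.03,0.08,-0.02,-0.06,0,0],[0.03,0.08,-0.02,-0.06,0,0],[0.04,0.08,-0.02,-0.06,0,0],[0.05,0.08,-0.02,-0.06,0,0]],
  ],
)

```text
clock: 19.65
position: [0.5114, 0.0512, 0.1885]
ee_rot: [0.669, 0.743, 0.002, -0.001]
ft_force: [-8.5, -3.0, 1.4]
grip_width: 0.003
```

```bash
python3 -c "
from h import *
plan(.495,.035,.016,95);vib(p0=(580,-27),save='pics/v14.png')"
```

```text
t 19.65 pos [511.4  51.2 188.5] tip 15.1 phi 96.0 tilt [0.002 0.005] F [-8.5 -3.   1.4] gw 0.0
TIP xy [511.8  52. ]
shift units [-0.29 -0.36 -0.02] turn 0.2
vib world [579.6 -26.3] yaw 0.101 cost 1689.1  rail frame: x -86.5 (-77) y -0.2 th 0.071
L [521.   56.2] R [ 538.7 -118.9]
```

View pics/v14.png

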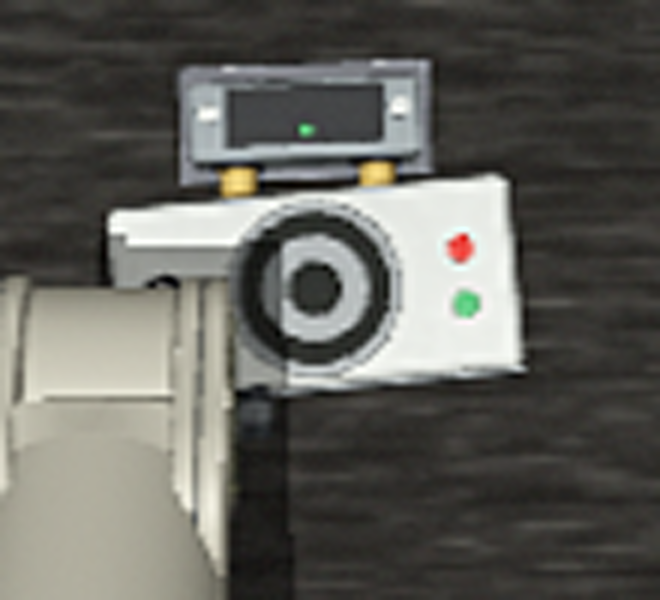

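>>> servo_tool(
  motion=[
    [[0.12,0.07,-0.02,-0.06,0,0],[0.12,0.07,-0.02,-0.06,0,0],[0.1,0.08,-0.02,-0.06,0,0],[0.08,0.08,-0.02,-0.06,0,0],[0.05,0.08,-0.02,-0.06,0,0],[0.04,0.08,-0.02,-0.06,0,0]],
  ],
)

```text
clock: 20.3
position: [0.5212, 0.074, 0.1882]
ee_rot: [0.672, 0.74, 0.0, 0.001]
ft_force: [-8.0, -3.5, 1.2]
grip_width: 0.0
```

```bash
python3 -c "
from h import *
plan(.495,.035,.016,95);vib(p0=(583,-27),save='pics/v15.png')"
```

```text
t 20.3 pos [521.2  74.  188.2] tip 14.8 phi 95.5 tilt [ 0.002 -0.   ] F [-8.  -3.5  1.2] gw 0.0
TIP xy [521.5  73.9]
shift units [-0.72 -0.6  -0.02] turn 0.11
vib world [583.  -25.6] yaw -0.018 cost 1749.8  rail frame: x -83.1 (-77) y 0.4 th -0.048
L [534.5  63.3] R [ 531.4 -112.7]
```

View pics/v15.png

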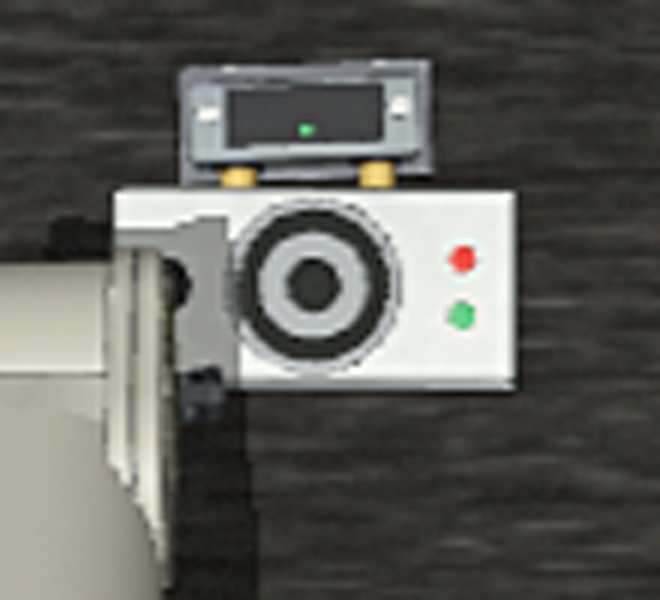

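>>> servo_tool(
  motion=[
    [[0,0.07,-0.02,-0.06,0,0],[0,0.07,-0.02,-0.06,0,0],[0,0.07,-0.02,-0.06,0,0]],
  ],
)

```text
clock: 20.65
position: [0.5254, 0.0752, 0.188]
ee_rot: [0.672, 0.74, -0.001, -0.001]
ft_force: [-11.4, 1.3, 4.7]
grip_width: 0.001
```

```bash
python3 -c "
from h import *
plan(.495,.035,.016,95);vib(p0=(583,-27),save='pics/v16.png')"
```

```text
t 20.65 pos [525.4  75.2 188. ] tip 14.6 phi 95.5 tilt [-0.003  0.001] F [-11.4   1.3   4.7] gw 0.0
TIP xy [524.9  75.3]
shift units [-0.74 -0.68 -0.03] turn 0.1
vib world [581.7 -25.5] yaw -0.034 cost 1733.5  rail frame: x -84.3 (-77) y 0.5 th -0.064
L [534.7  64.1] R [ 528.8 -111.8]
```

View pics/v16.png

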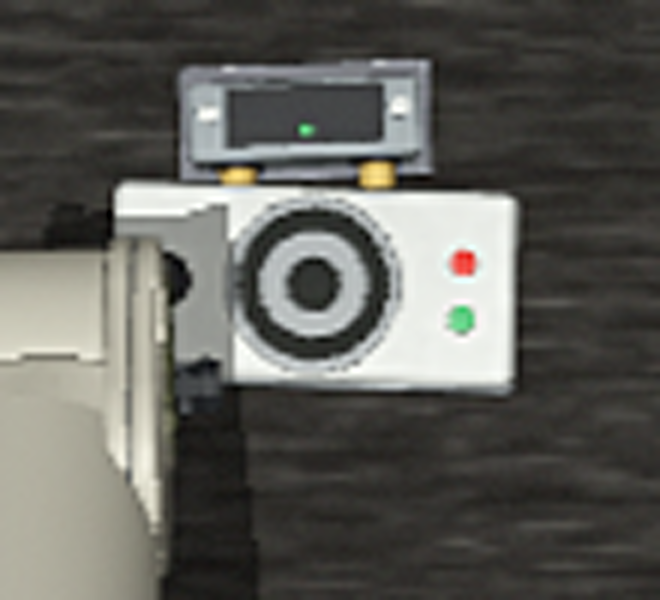

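>>> servo_tool(
  motion=[
    [[0,0.07,-0.02,-0.06,0,0],[0,0.07,-0.02,-0.06,0,0],[0,0.07,-0.02,-0.06,0,0]],
  ],
)

```text
clock: 21.0
position: [0.5293, 0.0762, 0.1878]
ee_rot: [0.672, 0.74, -0.002, -0.003]
ft_force: [-11.5, 0.4, 4.9]
grip_width: 0.001
```

```bash
python3 -c "
from h import *
plan(.495,.035,.016,95);vib(p0=(583,-27),save='pics/v17.png')"
```

```text
t 21.0 pos [529.3  76.2 187.8] tip 14.4 phi 95.5 tilt [-0.007  0.002] F [-11.5   0.4   4.9] gw 0.0
TIP xy [528.1  76.5]
shift units [-0.75 -0.76 -0.03] turn 0.1
vib world [583.2 -25.2] yaw -0.071 cost 1796.5  rail frame: x -82.8 (-77) y 0.7 th -0.101
L [539.5  66.1] R [ 527.1 -109.5]
```

View pics/v17.png

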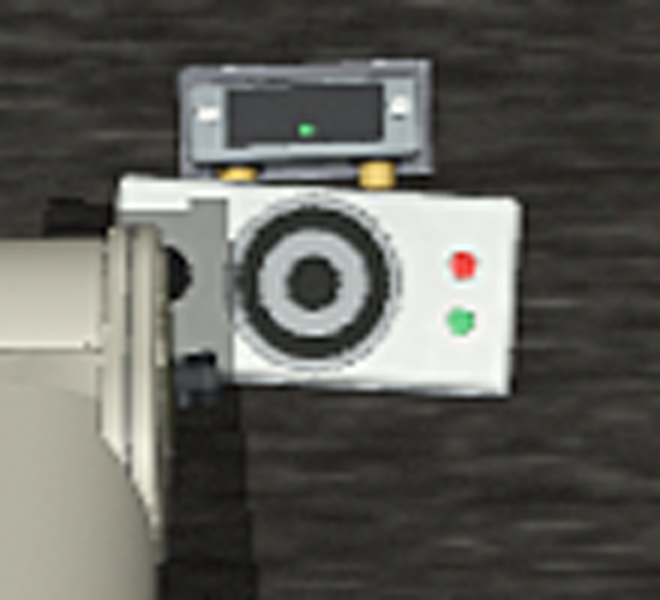

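>>> servo_tool(
  motion=[
    [[0,-0.4,0,0,0,0],[-0.3,-0.5,0,0,0,0],[-0.8,-0.1,0,0,0,0],[-0.8,0,0,0,0,0],[-0.8,0,0,0,0,0],[-0.65,0,0,0,0,0],[0,0,0,0,0,0]],
  ],
)

```text
clock: 21.75
position: [0.4921, -0.1, 0.1875]
ee_rot: [0.672, 0.741, -0.002, -0.004]
ft_force: [0.8, 0.1, -0.5]
grip_width: 0.001
```

```bash
python3 -c "
from h import *
plan(.5,-.101,.016,95);vib(p0=(583,-27),save='pics/v18.png')"
```

```text
t 21.75 pos [ 492.1 -100.   187.5] tip 14.1 phi 95.6 tilt [-0.007  0.003] F [ 0.8  0.1 -0.5] gw 0.0
TIP xy [490.8 -99.5]
shift units [-0.04  0.15 -0.04] turn 0.12
vib world [582.2 -26.7] yaw -0.085 cost 2029.8  rail frame: x -83.9 (-77) y -0.6 th -0.115
L [539.8  65.3] R [ 524.9 -110.1]
```

View pics/v18.png

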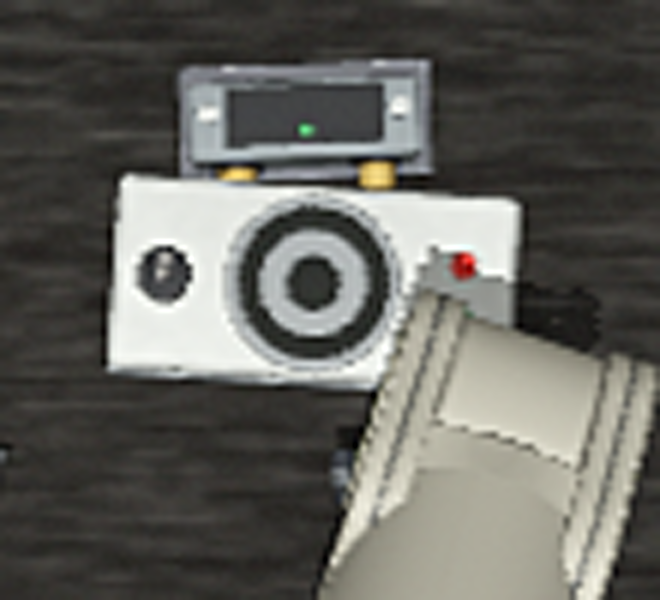

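>>> servo_tool(
  motion=[
    [[-0.02,0.2,-0.02,-0.03,0,0],[0,0.16,-0.02,-0.03,0,0],[0,0.08,-0.02,-0.06,0,0],[0,0.08,-0.02,-0.06,0,0],[-0.02,0.08,-0.02,-0.06,0,0],[-0.04,0.08,-0.02,-0.06,0,0]],
  ],
)

```text
clock: 22.4
position: [0.5219, -0.0945, 0.1892]
ee_rot: [0.67, 0.743, 0.002, -0.005]
ft_force: [-15.8, -0.8, 6.3]
grip_width: -0.004
```

```bash
python3 -c "
from h import *
plan(.5,-.101,.016,95);vib(p0=(583,-27),save='pics/v19.png')"
```

```text
t 22.4 pos [521.9 -94.5 189.2] tip 15.8 phi 95.9 tilt [-0.005  0.009] F [-15.8  -0.8   6.3] gw -0.0
TIP xy [521.  -92.9]
shift units [-0.08 -0.45 -0.  ] turn 0.19
vib world [583.5 -27.5] yaw -0.043 cost 2280.6  rail frame: x -82.5 (-77) y -1.6 th -0.073
L [537.4  62.5] R [ 529.8 -113.3]
```

View pics/v19.png

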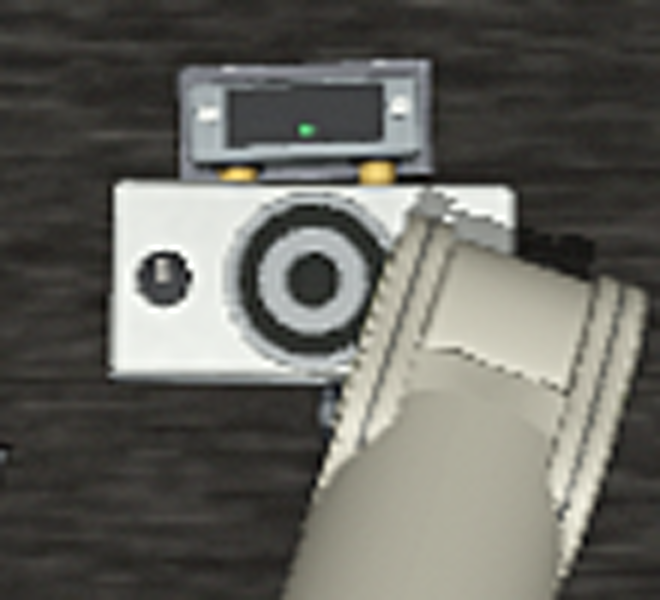

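>>> servo_tool(
  motion=[
    [[-0.18,0.02,-0.02,-0.05,0,0],[-0.18,0.03,-0.02,-0.05,0,0],[-0.18,0.05,-0.02,-0.06,0,0],[-0.1,0.07,-0.02,-0.06,0,0],[-0.04,0.07,-0.02,-0.06,0,0]],
  ],
)

```text
clock: 22.95
position: [0.5307, -0.121, 0.1873]
ee_rot: [0.667, 0.745, 0.004, -0.011]
ft_force: [-13.6, -0.6, 6.2]
grip_width: 0.005
```

```bash
python3 -c "
from h import *
plan(.5,-.101,.016,95);vib(p0=(585,-27),save='pics/v20.png')"
```

```text
t 22.95 pos [ 530.7 -121.   187.3] tip 13.9 phi 96.4 tilt [-0.01   0.021] F [-13.6  -0.6   6.2] gw 0.0
TIP xy [ 528.9 -117.3]
shift units [ 0.47 -0.57 -0.03] turn 0.28
vib world [586.5 -28. ] yaw 0.055 cost 2621.6  rail frame: x -79.6 (-77) y -2.1 th 0.025
L [531.7  57.1] R [ 541.4 -118.7]
```

View pics/v20.png

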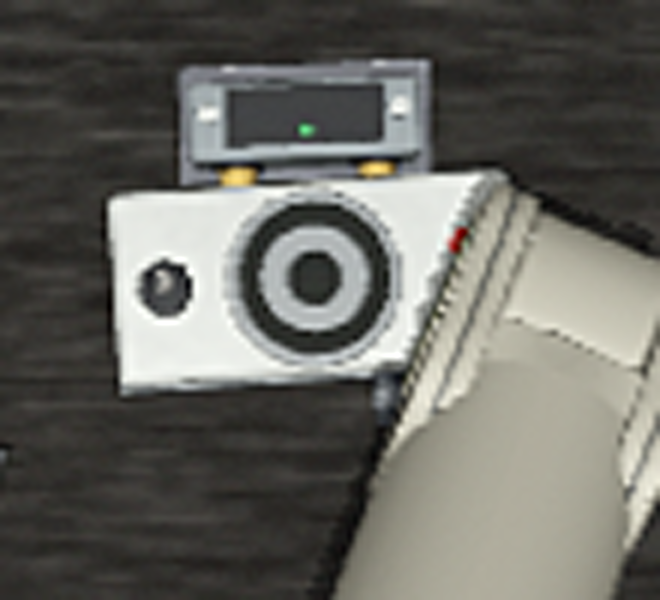

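>>> servo_tool(
  motion=[
    [[-0.03,0.07,-0.03,-0.06,-0.05,0],[-0.03,0.07,-0.03,-0.06,-0.05,0]],
  ],
)

```text
clock: 23.2
position: [0.5348, -0.122, 0.1874]
ee_rot: [0.666, 0.746, 0.002, -0.009]
ft_force: [-9.0, -0.9, -1.4]
grip_width: -0.002
```

>>> servo_tool(
  motion=[
    [[-0.03,0.06,-0.03,-0.06,-0.05,0]],
  ],
)

```text
clock: 23.3
position: [0.5363, -0.1222, 0.1874]
ee_rot: [0.666, 0.746, 0.001, -0.009]
ft_force: [-9.6, 0.8, 0.1]
grip_width: 0.001
```

```bash
python3 -c "
from h import *
plan(.5,-.101,.016,95);vib(p0=(585,-27),save='pics/v21.png')"
```

```text
t 23.3 pos [ 536.3 -122.2  187.4] tip 14.0 phi 96.5 tilt [-0.012  0.013] F [-9.6  0.8  0.1] gw 0.0
TIP xy [ 534.1 -120. ]
shift units [ 0.5  -0.67 -0.03] turn 0.3
vib world [580.9 -90.2] yaw -0.299 cost 2639.8  rail frame: x -87.1 (-77) y -64.1 th -0.329
L [559.    8.6] R [ 507.2 -159.6]
```

View pics/v21.png

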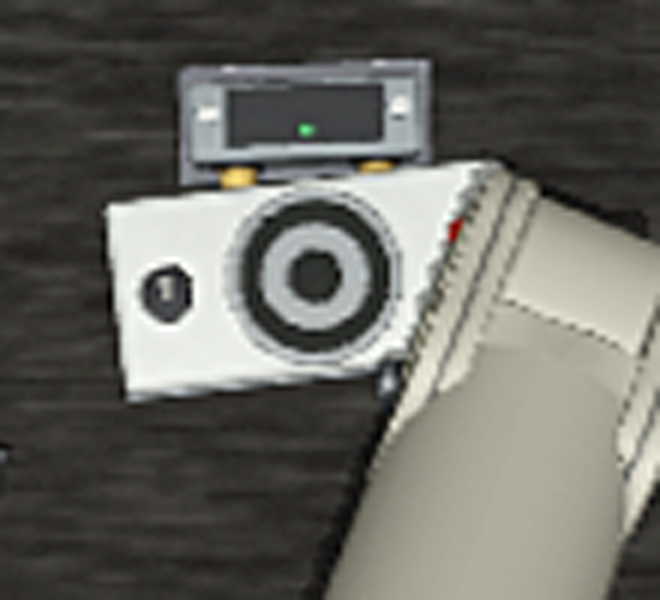

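>>> servo_tool(
  motion=[
    [[0,-0.4,0,0,0,0],[0.3,-0.4,0,0,-0.1,0],[0.8,0,0,0,0,0],[0.8,0,0,0,0,0.1],[0.8,0.1,0,0,0,0.2],[0.5,0.2,0,0,0,0],[0,0.1,0,0,0,0]],
  ],
)

```text
clock: 24.05
position: [0.4982, 0.0449, 0.1881]
ee_rot: [0.673, 0.739, -0.002, -0.005]
ft_force: [0.9, -0.1, 0.1]
grip_width: -0.005
```

```bash
python3 -c "
from h import *
plan(.505,.045,.016,95);vib(p0=(585,-27),save='pics/v22.png')"
```

```text
t 24.05 pos [498.2  44.9 188.1] tip 14.7 phi 95.3 tilt [-0.011  0.005] F [ 0.9 -0.1  0.1] gw -0.0
TIP xy [496.4  45.7]
shift units [-0.01  0.14 -0.03] turn 0.07
vib world [586.8 -26.9] yaw 0.131 cost 2041.7  rail frame: x -79.3 (-77) y -1.1 th 0.101
L [525.7  53.8] R [ 548.7 -120.7]
```

View pics/v22.png

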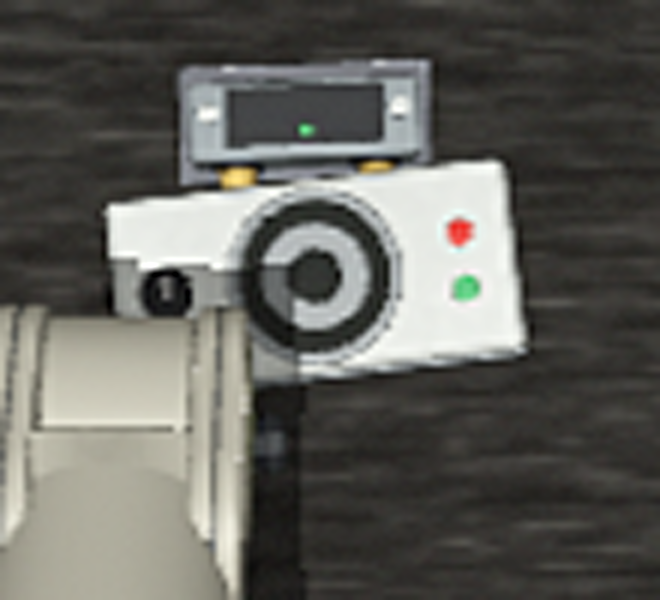

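>>> servo_tool(
  motion=[
    [[0,0.2,0,-0.05,0,0],[0,0.12,0,-0.05,0,0],[0.04,0.08,-0.01,-0.05,0,0],[0.06,0.08,-0.02,-0.06,0,0],[0.08,0.08,-0.02,-0.06,0,0]],
  ],
)

```text
clock: 24.6
position: [0.523, 0.0493, 0.1876]
ee_rot: [0.676, 0.737, -0.0, -0.002]
ft_force: [-9.8, -4.1, 2.5]
grip_width: -0.002
```

```bash
python3 -c "
from h import *
plan(.505,.045,.016,95);vib(p0=(585,-27),save='pics/v23.png')"
```

```text
t 24.6 pos [523.   49.3 187.6] tip 14.2 phi 94.9 tilt [-0.003  0.002] F [-9.8 -4.1  2.5] gw -0.0
TIP xy [522.4  49.6]
shift units [-0.05 -0.37 -0.04] turn -0.03
vib world [587.7 -26. ] yaw 0.056 cost 2039.7  rail frame: x -78.4 (-77) y -0.2 th 0.026
L [532.9  59.1] R [ 542.6 -116.7]
```

View pics/v23.png

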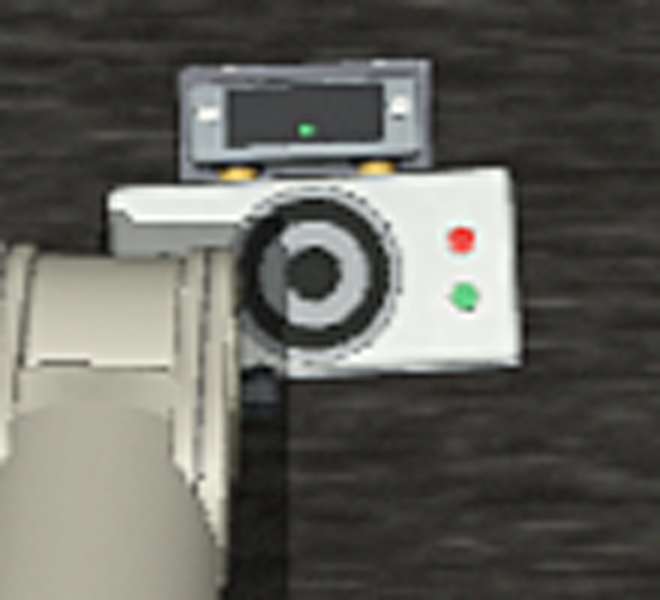

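>>> servo_tool(
  motion=[
    [[0.14,0.05,-0.02,-0.05,0,0],[0.14,0.06,-0.02,-0.06,0,0],[0.1,0.07,-0.02,-0.06,0,0],[0.05,0.07,-0.02,-0.06,0,0]],
  ],
)

```text
clock: 25.05
position: [0.5279, 0.0639, 0.1866]
ee_rot: [0.681, 0.733, -0.004, -0.001]
ft_force: [-12.8, -1.4, 6.1]
grip_width: 0.002
```

>>> servo_tool(
  motion=[
    [[0,0.07,-0.02,-0.06,0,0]],
  ],
)

```text
clock: 25.15
position: [0.5292, 0.0635, 0.1861]
ee_rot: [0.681, 0.732, -0.005, -0.002]
ft_force: [-16.8, 4.9, 5.8]
grip_width: 0.001
```

```bash
python3 -c "
from h import *
plan(.505,.045,.016,95);vib(p0=(585,-27),save='pics/v24.png')"
```

```text
t 25.15 pos [529.2  63.5 186.1] tip 12.7 phi 94.1 tilt [-0.011 -0.004] F [-16.8   4.9   5.8] gw 0.0
TIP xy [527.4  62.8]
shift units [-0.33 -0.51 -0.06] turn -0.18
vib world [589.4 -25.9] yaw -0.011 cost 1946.7  rail frame: x -76.7 (-77) y -0.1 th -0.041
L [540.4  62.7] R [ 538.4 -113.3]
```

View pics/v24.png

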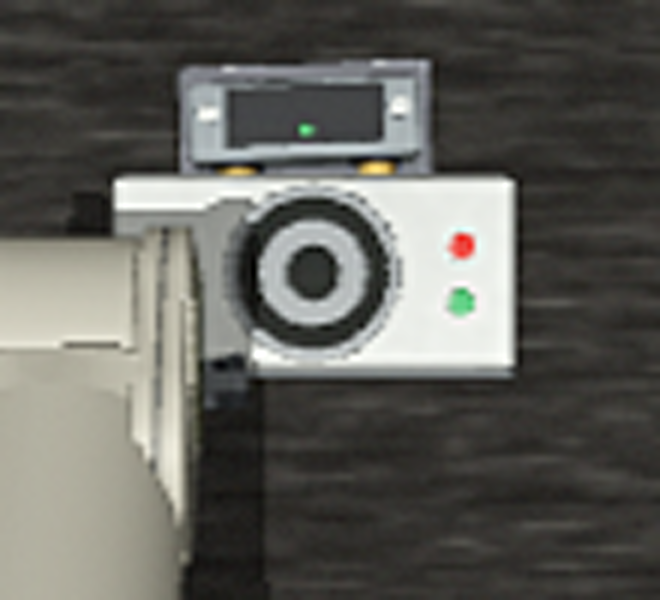

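>>> servo_tool(
  motion=[
    [[0,-0.4,0,0,0,0],[-0.3,-0.8,0,0,0,0],[-0.6,-0.8,0,0,0,0],[-0.6,-0.3,0,0,0,0],[-0.3,0,0,0,0,0]],
  ],
)

```text
clock: 25.7
position: [0.4176, -0.0394, 0.1865]
ee_rot: [0.683, 0.731, -0.006, -0.003]
ft_force: [0.9, -0.0, 0.5]
grip_width: -0.002
```

```bash
cat > look.py <<'E'
import sys; from h import *
plan(.5,-.101,.016,95);C=cam("top");vib(C,p0=(587,-27))
n=sys.argv[1]
cv2.imwrite(f'pics/{n}t.png',cv2.resize(C[0][135:215,205:305],None,fx=8,fy=8,interpolation=cv2.INTER_CUBIC))
S=cam("side");cv2.imwrite(f'pics/{n}s.png',cv2.resize(S[0][170:235,190:290],None,fx=8,fy=8,interpolation=cv2.INTER_CUBIC))
E
python3 look.py a
```

```text
t 25.7 pos [417.6 -39.4 186.5] tip 13.1 phi 93.9 tilt [-0.012 -0.005] F [ 0.9 -0.   0.5] gw -0.0
TIP xy [415.6 -40.2]
shift units [-1.34  1.56 -0.07] turn -0.22
vib world [589.3 -26.1] yaw -0.01 cost 348.4  rail frame: x -76.7 (-77) y -0.3 th -0.04
L [540.2  62.4] R [ 538.4 -113.6]
```

View pics/at.png

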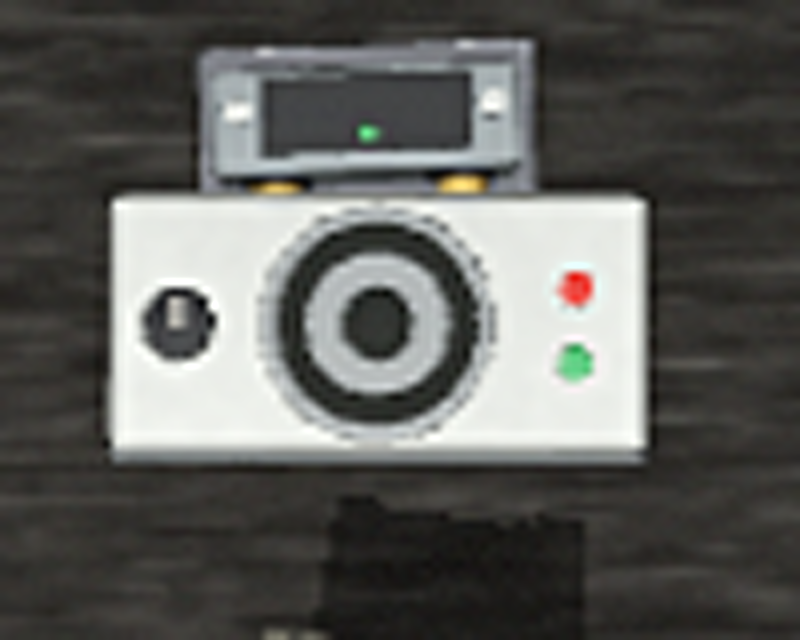

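View pics/as.png

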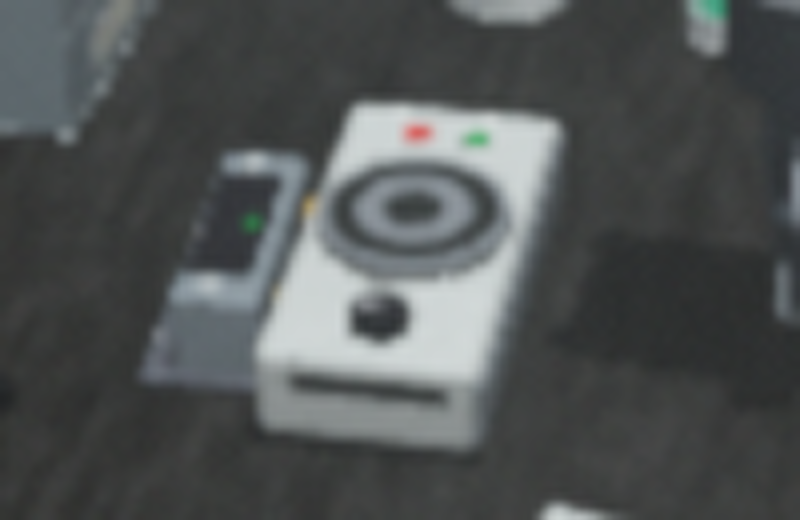

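>>> servo_tool(
  motion=[
    [[-0.7,0.4,-0.02,-0.05,0,0],[-0.7,0.6,-0.02,-0.05,0,0],[0,0.6,0,-0.04,0,0],[0,0.22,0,0,0,0],[0,0.1,0,0,0,0],[0,0.08,-0.02,-0.04,0,0]],
  ],
)

```text
clock: 26.4
position: [0.5271, -0.1059, 0.1881]
ee_rot: [0.684, 0.729, -0.001, 0.002]
ft_force: [-16.9, -4.3, 5.6]
grip_width: 0.0
```

```bash
python3 -c "
from h import *
plan(.526,-.104,.016,94)"
```

```text
t 26.4 pos [ 527.1 -105.9  188.1] tip 14.7 phi 93.6 tilt [ 0.001 -0.004] F [-16.9  -4.3   5.6] gw 0.0
TIP xy [ 527.3 -106.6]
shift units [ 0.04 -0.02 -0.03] turn -0.08
```

Contact at 17 N. I'll continue gently, row by row.

>>> servo_tool(
  motion=[
    [[0,0.07,-0.02,-0.05,0,0],[0,0.07,-0.02,-0.05,0,0]],
  ],
)

```text
clock: 26.6
position: [0.529, -0.1065, 0.1873]
ee_rot: [0.686, 0.728, -0.003, -0.001]
ft_force: [-14.2, -1.5, 5.9]
grip_width: 0.0
```

>>> servo_tool(
  motion=[
    [[0,0.06,-0.02,-0.05,0,0]],
  ],
)

```text
clock: 26.7
position: [0.5294, -0.1067, 0.1871]
ee_rot: [0.686, 0.728, -0.004, -0.003]
ft_force: [-12.2, -1.1, 4.3]
grip_width: -0.0
```

```bash
python3 -c "
from h import *
plan(.526,-.104,.016,94);vib(p0=(587,-27),save='pics/v25.png')"
```

```text
t 26.7 pos [ 529.4 -106.7  187.1] tip 13.7 phi 93.4 tilt [-0.01  -0.002] F [-12.2  -1.1   4.3] gw -0.0
TIP xy [ 527.8 -107. ]
shift units [ 0.06 -0.07 -0.05] turn -0.13
vib world [588.  -27.8] yaw -0.01 cost 2446.9  rail frame: x -78.1 (-77) y -2.0 th -0.04
L [538.9  60.7] R [ 537.1 -115.3]
```

View pics/v25.png

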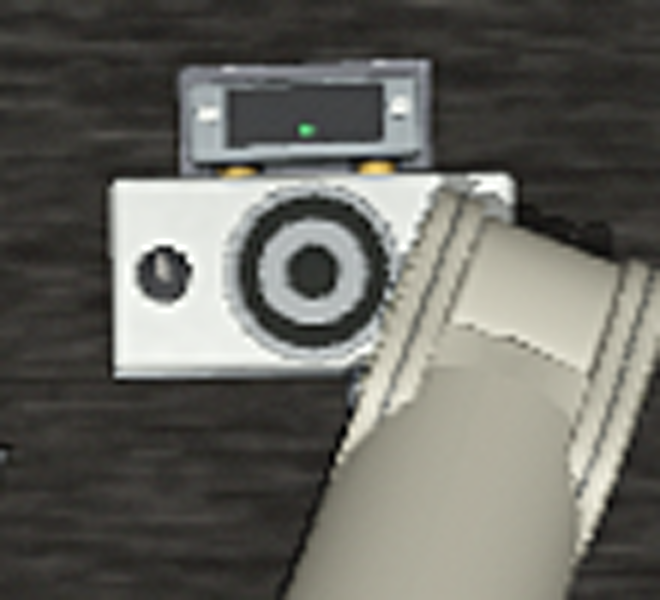

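>>> servo_tool(
  motion=[
    [[-0.02,0.08,-0.02,-0.1,0,0],[-0.02,0.08,-0.02,-0.1,0,0]],
  ],
)

```text
clock: 26.95
position: [0.5319, -0.1086, 0.1863]
ee_rot: [0.687, 0.727, -0.003, -0.003]
ft_force: [-14.1, -0.8, 4.9]
grip_width: 0.001
```

>>> servo_tool(
  motion=[
    [[-0.02,0.07,-0.02,-0.09,0,0]],
  ],
)

```text
clock: 27.05
position: [0.5327, -0.1095, 0.1859]
ee_rot: [0.687, 0.726, -0.002, -0.004]
ft_force: [-14.8, 1.2, 5.4]
grip_width: 0.002
```

```bash
python3 -c "
from h import *
plan(.526,-.104,.016,94);vib(p0=(587,-27),save='pics/v26.png')"
```

```text
t 27.05 pos [ 532.7 -109.5  185.9] tip 12.5 phi 93.2 tilt [-0.009  0.003] F [-14.8   1.2   5.4] gw 0.0
TIP xy [ 531.2 -109. ]
shift units [ 0.12 -0.13 -0.07] turn -0.16
vib world [589.6 -27.7] yaw 0.014 cost 2604.4  rail frame: x -76.5 (-77) y -1.9 th -0.016
L [538.4  59.6] R [ 540.8 -116.4]
```

View pics/v26.png

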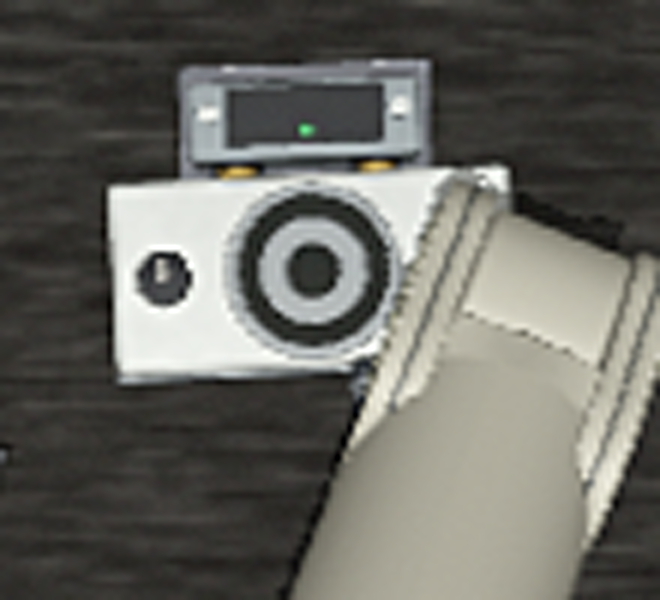

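>>> servo_tool(
  motion=[
    [[-0.1,0.06,-0.03,-0.09,0,0],[-0.06,0.07,-0.03,-0.09,0,0]],
  ],
)

```text
clock: 27.3
position: [0.5343, -0.1155, 0.1855]
ee_rot: [0.687, 0.726, -0.0, -0.006]
ft_force: [-16.1, 4.4, 4.4]
grip_width: 0.001
```

>>> servo_tool(
  motion=[
    [[0,-0.4,0,0,0,0],[0.2,-0.8,0,0,0,0],[0.5,-0.8,0,0,0,0],[0.8,-0.3,0,0,0,0]],
  ],
)

```text
clock: 27.7
position: [0.4112, -0.0484, 0.1855]
ee_rot: [0.689, 0.724, -0.002, -0.006]
ft_force: [1.1, 2.0, 0.5]
grip_width: -0.003
```

```bash
python3 look.py b
```

```text
t 27.7 pos [411.2 -48.4 185.5] tip 12.1 phi 92.8 tilt [-0.012  0.006] F [1.1 2.  0.5] gw -0.0
TIP xy [409.2 -47.3]
shift units [-1.14  1.72 -0.1 ] turn -0.43
vib world [590.6 -26.6] yaw 0.059 cost 347.7  rail frame: x -75.4 (-77) y -0.9 th 0.029
L [535.5  58.2] R [ 545.9 -117.4]
```

View pics/bt.png

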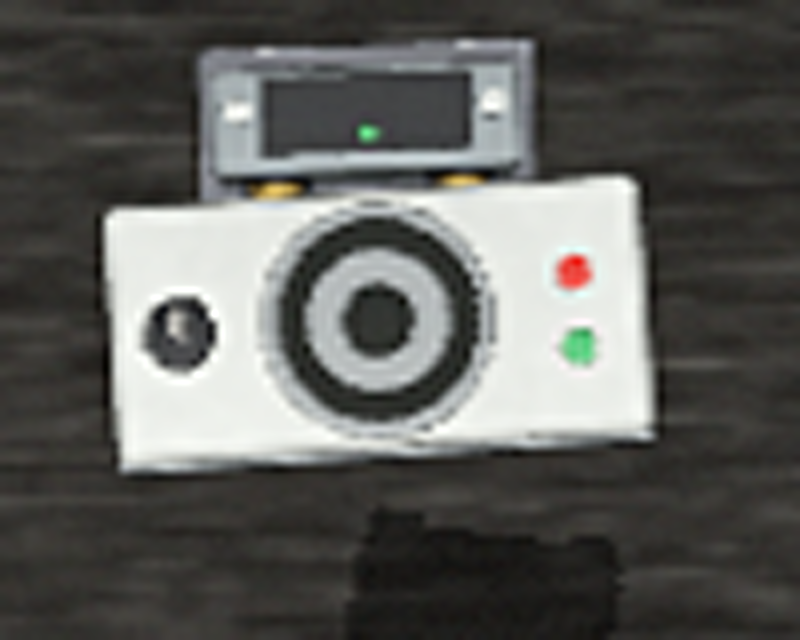

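View pics/bs.png

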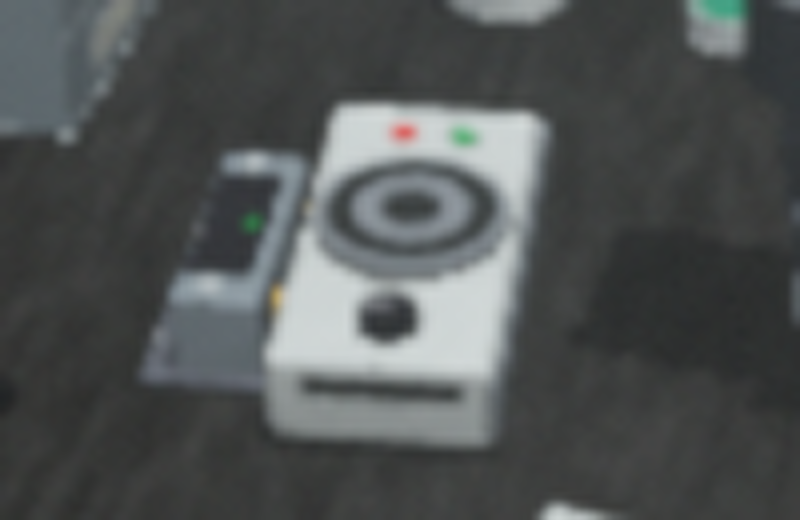

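>>> servo_tool(
  motion=[
    [[0.8,0.4,-0.03,-0.05,0,0.3],[0.8,0.6,-0.03,-0.05,0,0.3],[0.3,0.6,-0.02,-0.04,0,0.3],[0,0.35,0,0,0,0],[0,0.08,0,0,0,0]],
  ],
)

```text
clock: 28.3
position: [0.5117, 0.0601, 0.1909]
ee_rot: [0.714, 0.7, 0.006, -0.004]
ft_force: [0.6, -0.1, -0.1]
grip_width: -0.006
```

```bash
python3 -c "
from h import *
plan(.524,.046,.016,88)"
```

```text
t 28.3 pos [511.7  60.1 190.9] tip 17.5 phi 88.9 tilt [0.003 0.014] F [ 0.6 -0.1 -0.1] gw -0.01
TIP xy [512.2  62.5]
shift units [-0.28  0.25  0.03] turn 0.18
```

>>> servo_tool(
  motion=[
    [[-0.26,0,0.02,0,-0.1,0.1],[0,0.18,0,0,0,0],[0,0.08,-0.01,-0.05,0,0]],
  ],
)

```text
clock: 28.6
position: [0.523, 0.0447, 0.1894]
ee_rot: [0.718, 0.696, 0.002, -0.001]
ft_force: [-12.0, 3.2, 3.1]
grip_width: 0.001
```

>>> servo_tool(
  motion=[
    [[0.02,0.08,-0.02,-0.08,0,0]],
  ],
)

```text
clock: 28.7
position: [0.5246, 0.0451, 0.1892]
ee_rot: [0.718, 0.696, 0.002, -0.001]
ft_force: [-16.0, 3.7, 4.9]
grip_width: 0.002
```

```bash
python3 -c "
from h import *
plan(.524,.046,.016,88)"
```

```text
t 28.7 pos [524.6  45.1 189.2] tip 15.8 phi 88.2 tilt [0.001 0.004] F [-16.    3.7   4.9] gw 0.0
TIP xy [524.9  45.8]
shift units [ 0.02 -0.01 -0.  ] turn 0.04
```

>>> servo_tool(
  motion=[
    [[0.02,0.07,-0.02,-0.1,0,0]],
  ],
)

```text
clock: 28.8
position: [0.5256, 0.0457, 0.1889]
ee_rot: [0.718, 0.696, 0.002, -0.001]
ft_force: [-15.9, 1.2, 5.6]
grip_width: -0.003
```

>>> servo_tool(
  motion=[
    [[0.02,0.07,-0.02,-0.1,0,0]],
  ],
)

```text
clock: 28.9
position: [0.5262, 0.0462, 0.1886]
ee_rot: [0.718, 0.696, 0.002, -0.001]
ft_force: [-17.1, 1.3, 8.2]
grip_width: -0.003
```

```bash
python3 -c "
from h import *
plan(.524,.046,.016,88);vib(p0=(587,-27),save='pics/v27.png')"
```

```text
t 28.9 pos [526.2  46.2 188.6] tip 15.2 phi 88.2 tilt [0.001 0.004] F [-17.1   1.3   8.2] gw -0.0
TIP xy [526.5  46.9]
shift units [-0.   -0.04 -0.02] turn 0.03
vib world [590.9 -25.8] yaw 0.03 cost 2178.5  rail frame: x -75.1 (-77) y -0.0 th -0.0
L [538.3  60.7] R [ 543.6 -115.2]
```

View pics/v27.png

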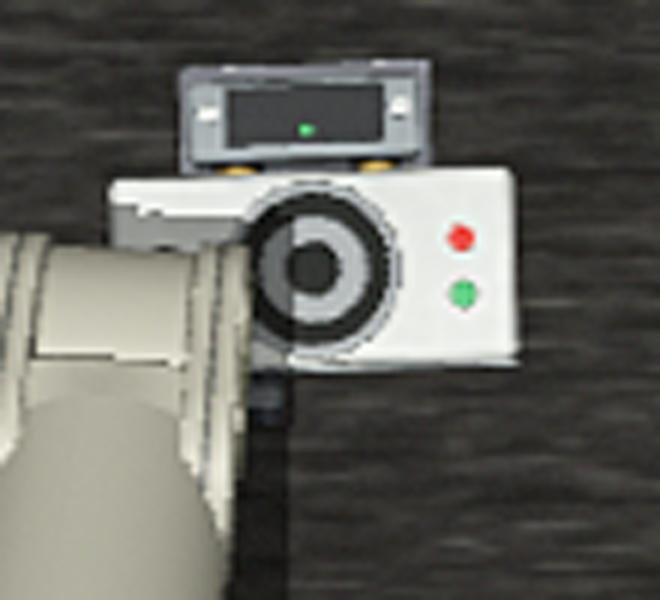

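>>> servo_tool(
  motion=[
    [[0.02,0.08,-0.02,-0.1,0,0]],
  ],
)

```text
clock: 29.05
position: [0.5269, 0.0466, 0.188]
ee_rot: [0.719, 0.696, 0.001, -0.002]
ft_force: [-20.1, 0.1, 7.8]
grip_width: -0.0
```

>>> servo_tool(
  motion=[
    [[0.02,0.08,-0.02,-0.1,0,0]],
  ],
)

```text
clock: 29.15
position: [0.5273, 0.0469, 0.1873]
ee_rot: [0.719, 0.695, 0.0, -0.003]
ft_force: [-20.1, 0.2, 8.3]
grip_width: -0.0
```

```bash
python3 look.py c
```

```text
t 29.15 pos [527.3  46.9 187.3] tip 13.9 phi 88.1 tilt [-0.003  0.004] F [-20.1   0.2   8.3] gw -0.0
TIP xy [526.8  47.6]
shift units [-2.97 -0.45 -0.05] turn -1.38
vib world [576.9  19.5] yaw 0.365 cost 2161.2  rail frame: x -87.7 (-77) y 45.6 th 0.335
L [498.8  83.8] R [561.7 -80.6]
```

View pics/ct.png

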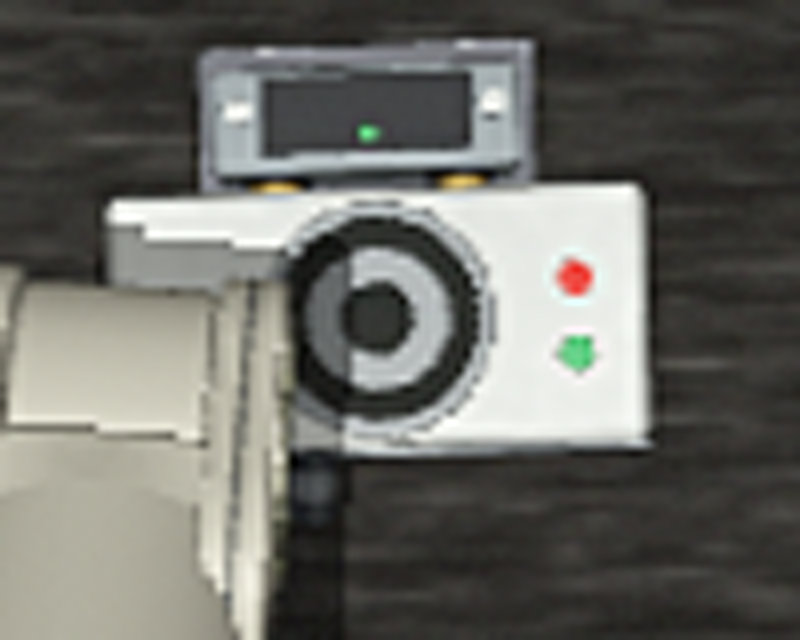

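View pics/cs.png

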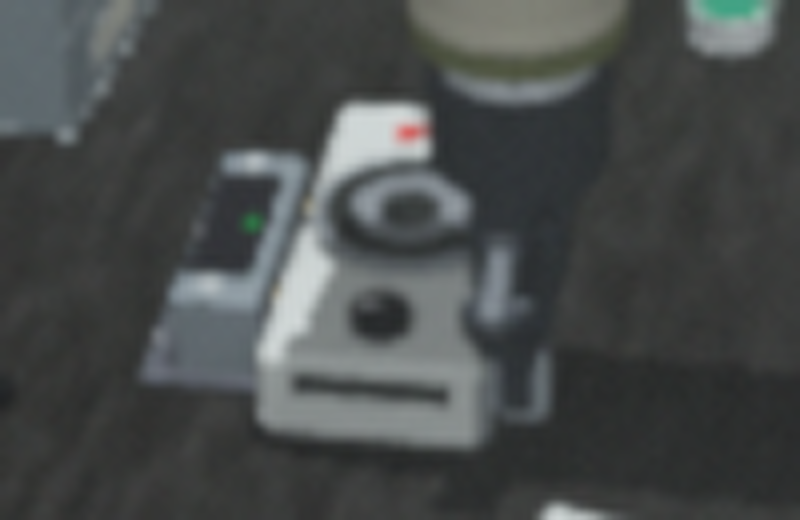

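>>> servo_tool(
  motion=[
    [[0,-0.4,0,0,0,0],[-0.2,-0.8,0,0,0,0],[-0.5,-0.8,0,0,0,0],[-0.8,-0.3,0,0,0,0]],
  ],
)

```text
clock: 29.65
position: [0.4063, -0.0232, 0.1863]
ee_rot: [0.717, 0.697, 0.0, -0.003]
ft_force: [1.0, -0.3, -0.1]
grip_width: -0.002
```

```bash
python3 look.py d; python3 -c "
from h import *
C=cam('wrist');cv2.imwrite('pics/wd.png',C[0])"
```

```text
t 29.65 pos [406.3 -23.2 186.3] tip 12.9 phi 88.4 tilt [-0.004  0.005] F [ 1.  -0.3 -0.1] gw -0.0
TIP xy [405.5 -22.3]
shift units [-1.5   1.92 -0.08] turn -1.32
vib world [591.2 -26.7] yaw 0.024 cost 340.9  rail frame: x -74.8 (-77) y -0.9 th -0.006
L [539.2  60.1] R [ 543.4 -115.8]
```

View pics/dt.png

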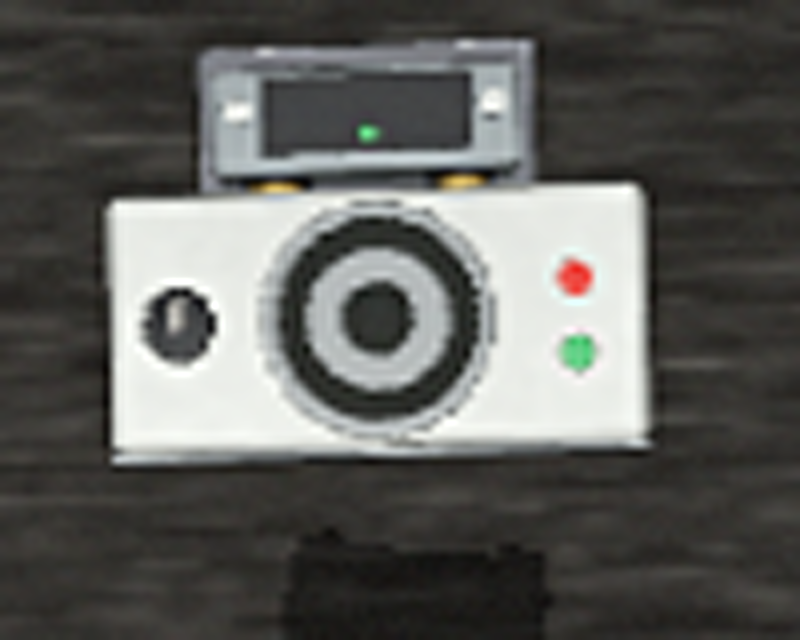

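View pics/ds.png

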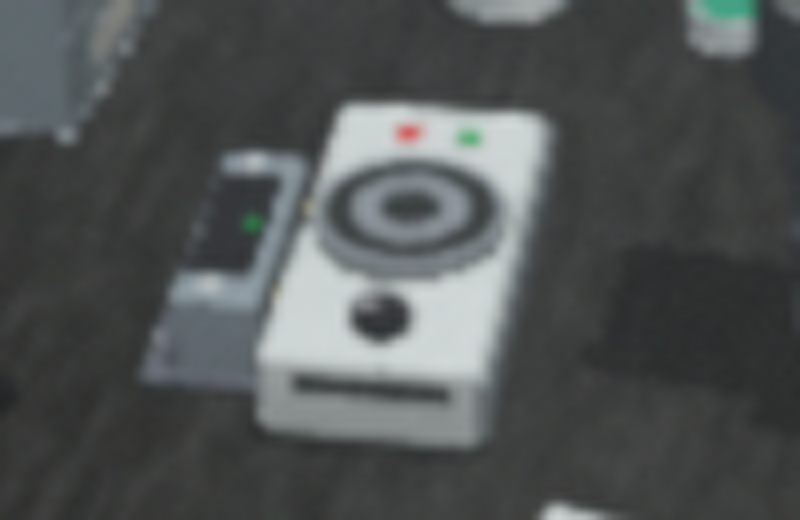

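>>> servo_tool(
  motion=[
    [[-0.7,0.3,-0.03,-0.04,0,-0.5],[-0.7,0.5,-0.03,-0.04,0,-0.5],[-0.35,0.6,0,0,0,-0.5],[0,0.5,0,0,0,0],[0,0,0,0,0,0]],
  ],
)

```text
clock: 30.3
position: [0.5086, -0.1101, 0.1908]
ee_rot: [0.67, 0.743, 0.006, 0.001]
ft_force: [-0.1, 0.6, -0.3]
grip_width: -0.001
```

```bash
python3 -c "
from h import *
plan(.528,-.104,.016,96)"
```

```text
t 30.3 pos [ 508.6 -110.1  190.8] tip 17.4 phi 95.9 tilt [0.01  0.008] F [-0.1  0.6 -0.3] gw -0.0
TIP xy [ 510.4 -108.7]
shift units [0.08 0.4  0.03] turn -0.01
```

>>> servo_tool(
  motion=[
    [[0.06,0.24,0.03,0,0,0],[0,0.12,0,-0.03,0,0],[0,0.06,-0.01,-0.05,0,0]],
  ],
)

```text
clock: 30.6
position: [0.5284, -0.1048, 0.1886]
ee_rot: [0.67, 0.743, 0.007, 0.001]
ft_force: [-17.8, -3.1, 6.6]
grip_width: -0.003
```

>>> servo_tool(
  motion=[
    [[0,0.07,-0.02,-0.08,0,0]],
  ],
)

```text
clock: 30.7
position: [0.529, -0.1052, 0.1883]
ee_rot: [0.67, 0.742, 0.007, 0.001]
ft_force: [-18.0, -3.3, 8.4]
grip_width: -0.0
```

```bash
python3 -c "
from h import *
plan(.528,-.104,.016,96)"
```

```text
t 30.7 pos [ 529.  -105.2  188.3] tip 14.9 phi 95.8 tilt [0.01  0.009] F [-18.   -3.3   8.4] gw -0.0
TIP xy [ 530.7 -103.5]
shift units [ 0.03 -0.02 -0.02] turn -0.03
```

>>> servo_tool(
  motion=[
    [[0,0.07,-0.02,-0.08,0,0]],
  ],
)

```text
clock: 30.8
position: [0.5294, -0.1056, 0.1881]
ee_rot: [0.671, 0.742, 0.007, -0.0]
ft_force: [-15.0, -1.1, 5.6]
grip_width: -0.004
```

>>> servo_tool(
  motion=[
    [[0,0.07,-0.02,-0.08,0,0]],
  ],
)

```text
clock: 30.9
position: [0.5296, -0.1059, 0.1878]
ee_rot: [0.671, 0.741, 0.007, -0.002]
ft_force: [-14.0, -0.2, 7.0]
grip_width: 0.002
```

```bash
python3 -c "
from h import *
plan(.528,-.104,.016,96)"
```

```text
t 30.9 pos [ 529.6 -105.9  187.8] tip 14.4 phi 95.7 tilt [0.007 0.012] F [-14.   -0.2   7. ] gw 0.0
TIP xy [ 530.8 -103.7]
shift units [ 0.04 -0.03 -0.03] turn -0.07
```

>>> servo_tool(
  motion=[
    [[0,0.09,-0.02,-0.1,0,0]],
  ],
)

```text
clock: 31.0
position: [0.5303, -0.1064, 0.1873]
ee_rot: [0.672, 0.741, 0.007, -0.003]
ft_force: [-19.5, -2.5, 8.3]
grip_width: -0.002
```

>>> servo_tool(
  motion=[
    [[0,0.09,-0.02,-0.1,0,0]],
  ],
)

```text
clock: 31.1
position: [0.5307, -0.1069, 0.1867]
ee_rot: [0.673, 0.74, 0.007, -0.004]
ft_force: [-19.2, -1.7, 8.3]
grip_width: -0.0
```

```bash
python3 -c "
from h import *
plan(.528,-.104,.016,96)"
```

```text
t 31.1 pos [ 530.7 -106.9  186.7] tip 13.3 phi 95.4 tilt [0.004 0.016] F [-19.2  -1.7   8.3] gw -0.0
TIP xy [ 531.3 -104.1]
shift units [ 0.06 -0.05 -0.05] turn -0.11
```

>>> servo_tool(
  motion=[
    [[0,-0.4,0,0,0,0],[0.2,-0.8,0,0,0,0],[0.5,-0.8,0,0,0,0],[0,0,-0.5,0,0,0],[0,0,-0.5,0,0,0],[0,0,0,0,0,0]],
  ],
)

```text
clock: 31.7
position: [0.4168, -0.0814, 0.2336]
ee_rot: [0.673, 0.74, 0.004, -0.01]
ft_force: [-0.1, 0.7, -0.5]
grip_width: -0.001
```

```bash
python3 look.py e; python3 -c "
from h import *
C=cam('top');cv2.imwrite('pics/topE.png',C[0])"
```

```text
t 31.7 pos [416.8 -81.4 233.6] tip 60.2 phi 95.4 tilt [-0.008  0.019] F [-0.1  0.7 -0.5] gw -0.0
TIP xy [415.4 -78. ]
shift units [-0.56  1.63  0.86] turn 0.08
vib world [591.5 -26.6] yaw 0.029 cost 337.8  rail frame: x -74.5 (-77) y -0.9 th -0.001
L [539.   59.9] R [ 544.1 -116. ]
```

View pics/et.png

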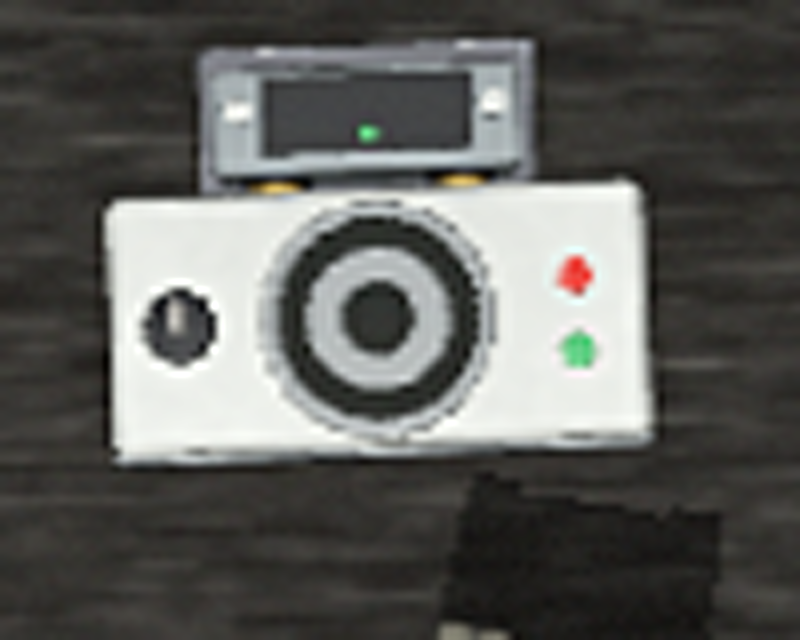

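View pics/topE.png

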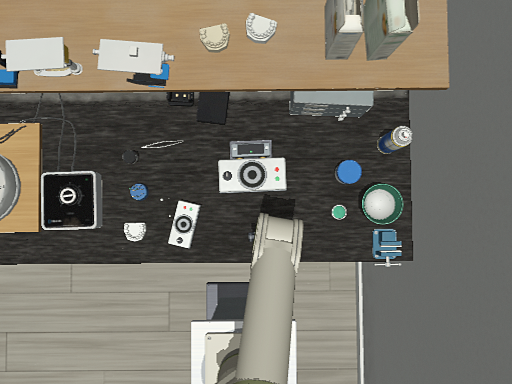

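```bash
python3 -c "
from h import *
print(order.hand_in())"
```

```text
the job is handed in; nothing more can be done
None
```

I walked the big 200 mm vibrator to the charging rail, pushing only its near face, alternately near the right and left ends. I then seated it, backed the arm off so it touched nothing, and handed in at about 32 s.

**Forces:** The highest reading at the end of a move was about 20 N along the push, or 22 N counting the vertical part. I had no readings within each step, so I can't rule out a brief higher peak below or above your 24 N limit.

**Seating:** The final push at each end met a firm stop at about 20 N with almost no further movement. The finger contact points showed the vibrator parallel to the rail to about 0.003 rad. The plungers have no direct readout, so both being home rests on the stop I felt and on this parallelism.

**Last camera check:** The vibrator was 0.9 mm off centre on the rail, with an angle of about 0.00 rad. The other things on the worktop look unmoved.

**One disagreement:** The camera fit put the vibrator's origin at x = -74.5 mm, against a hard stop at -77 mm. It cannot be past the stop, so I take this as about 2.5 mm of bias. The likely cause is the fit missing the dark bumper edge on the near face, plus the 2 mm calibration error.

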